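Rack the press plates and roll them into the bay

ROBOT

A 6-joint arm with a two-finger parallel gripper is mounted at the origin on the work surface. World frame = base frame: x ahead of the robot, y to its left, z up, the work surface at z = 0. Lengths are in m, angles in rad, forces in N, time in s.
With the tool pointing down it reaches from about 0.375 to 0.975 m from the base axis. Payload 3.8 kg.
Tool frame: the origin (TCP) lies between the finger pads; the fingertips stand 8 mm ahead of it and the grasp point (between the pads) lies 11 mm behind it (tcp_to_tips is the distance from the TCP to the fingertips, in m); z points along the fingers, y is the line along which they close (so a half turn about z gives the same grasp; the last joint's range is limited). The gripper opens to 85 mm and grips with 20 to 120 N. Pads are 22 mm wide; open, the fingers measure 114 mm over their backs; the gripper's body (76 mm by 85 mm) begins 54 mm behind the grasp point. The pads swing forward as they close: fully open they stand 13 mm farther back than shut.
Start: joints at [1.104, 0.264, 1.604, -0, 1.274, -0.037], TCP at [0.281, 0.614, 0.239] pointing down, gripper open.
Joint ranges: [-2.63, 2.63], [-0.94, 2.18], [0.31, 2.57], [-1.31, 4.45], [0, 2.66], [-2.55, 2.55]. Speed limits (rad/s): [2.57, 2.57, 3.14, 3.14, 3.14, 3.14].

INTERFACE

Orientations are given as a rotation vector (axis times angle).
In Python, from workcell import * gives the robot as it stands.
- The arm moves only by the tool move_arm, never from a script. Its argument "series" is one flat list of numbers, 7 for each row, row after row: the finger opening in cm, from 0 to 8.54, then the shift along the tool's x, y, z in cm, then the turn, a rotation vector about the tool's x, y, z in degrees. A call has 1 to 5 rows; each row shifts and turns the commanded pose from where the row before left it, along the tool's axes as they then stand; what a row does not reach is not made up. A row lasts 1/8 s, in which the tool goes at most 62.5 mm and 10.7 degrees, less where a joint would pass 70% of its speed; a pose out of reach is approached as far as the arm can. A call is refused whole if a number of a shift passes 6.25 or a number of a turn 10.7, either way. A call with a gripper value outside its range is refused whole. The fingers move at their own pace and stop on an object; "grip_force" is the grip in N (left out, the last holds). Time passes only in rows, so rows that do not move let the fingers close. It gives the time, the measured TCP pose, the force, the opening and the grip force at its end, in the units of the state.
- read_state(): the state, without advancing time (a new reading comes with each control period).
- read_camera(name): name is "side" or "top"; returns the picture (480x640x3 uint8, red, green, blue); there is no depth.
- calibration(name): a dict with "camera_matrix" (3x3 intrinsics, pixels), "k1" (the pictures are not rectified: a ray, as slopes to the right and down, at radius r is drawn at 1 + k1 r^2 times it, then the intrinsics apply), "rvec" (rotation vector, rad) and "tvec" (3), from world to camera coordinates, as OpenCV has them. Camera axes: x right, y down, z forward; pixel columns grow to the right and rows downward; lengths in m; the calibration is good to about 2 mm. A picture is of the moment at which its call begins. calibration takes no time and is no camera call.
- finish_job(): hands the job in; it is judged then, once.
The state is a dict: "time": time; "q": joint angles; "joint_vel": joint speeds; "joint_torque": joint torques, N m; "tool_pos": TCP position; "tcp_rot": TCP orientation; "wrist_force": force on the tool from outside, world axes, zero at the start; "torque": the same for the moment, N m; "width": opening from 0.0 (shut) to 1.0 (fully open); "grip_force": force on a finger pad.
Only numpy, scipy, OpenCV 4.12 (cv2) and the standard library are available. Lean on these libraries where they do the work, as an engineer would, in place of code of your own. Each camera call takes 0.05 s, during which the arm holds its last target. There are 200 camera calls.

TASK

Clear the bay at the end of the roller track by sliding the aluminium bearing seater, without lifting it, along the steel deck into its parking ring. Then stand every loose press plate on its short edge in the slotted rack, one to a slot and bottomed, roll the loaded rack along the rollers (do not lift it) until it is home against the bay's end stop, and finally throw the lever beside the stop fully over. Leave the other things on the cart where they are.

Things in the scene. Friction and masses are not known exactly. Their poses are not given: they have to be found in the camera images.
- track: fixed roller track along its own y, ending at -y in a steel deck. Origin on the cart top under its middle; +x points away from the robot, z up. In mm: ten free rollers, 22 mm diameter, axes along x, y = -55 to 195, tops at z = 45. Side rails to z = 60, inner faces at x = 77 (whole length) and x = -77 (only for y above -70: the bay is open on the robot's side).
- bay (a point): on the deck top in the bay, axes like the track's; the rack's origin is here (to 1 mm) when the rack is home. The seater starts near here. In the track's frame it lies at x 0, y -137, z 44 mm. The deck covers y = -197 to -70 and x = -235 to 83. End stop: a grey wall with its face 50 mm from here to -y, 46 mm high above the deck, 10 mm thick
- park (a point): on the deck top, centre of the painted parking ring (inner diameter 82 mm), 155 mm from point bay towards the track's -x. Three edges of the deck here have lips 6 mm high, 60 mm or more from this point; the way from the bay is flat and open
- seater: bearing seater, a stepped aluminium drift standing upright: foot 68 mm diameter and 22 mm high, above it a shaft 36 mm diameter up to 90 mm; 0.4 to 0.7 kg. Origin at the centre of its underside, z up
- rack: loose grey plastic rack on the rollers at the track's +y end, 4 mm play to each side rail; 0.8 kg; about 2 N to roll, 5 to 20 N on the deck. Origin at the centre of the underside of its base, axes like the track's. Base 146 (x) x 100 (y) x 10 mm. Four slots at x = -48, -16, 16, 48 mm, each for one plate standing with its flat faces along x
- rack_floor (a point): centre of the rack's slot floor, z = 10 mm in its frame. Slots are 16 mm wide in x between five walls 36 mm wide in y (18 mm either side of here), upright to 25 mm above here, then a ridge to 33 mm whose 45 degree flanks lead into the slots. Side walls with inner faces 34 mm either side in y, 28 mm high, keep the plates in
- rack_tab (a point): middle of the outer (+y) face of the rack's upright push tab, 90 mm from the rack's origin in y and 40 mm above its underside; tab 60 mm wide in x, 12 mm thick, its top 15 mm above here
- plate1: loose flat aluminium press plate, 100 x 54 x 12 mm, 0.12 to 0.25 kg, with two dark holes drawn on its flat faces (not real openings); origin at its centre, x along the 100 mm, y along the 54 mm, z along the 12 mm thickness. Starts lying flat on the cart top; may be absent
- plate2: loose flat aluminium press plate, 100 x 54 x 12 mm, 0.12 to 0.25 kg, with two dark holes drawn on its flat faces (not real openings); like plate1; origin at its centre, x along the 100 mm, y along the 54 mm, z along the 12 mm thickness. Starts lying flat on the cart top; may be absent
- plate3: loose flat aluminium press plate, 100 x 54 x 12 mm, 0.12 to 0.25 kg, with two dark holes drawn on its flat faces (not real openings); like plate1; origin at its centre, x along the 100 mm, y along the 54 mm, z along the 12 mm thickness. Starts lying flat on the cart top; may be absent
- plate4: loose flat aluminium press plate, 100 x 54 x 12 mm, 0.12 to 0.25 kg, with two dark holes drawn on its flat faces (not real openings); like plate1; origin at its centre, x along the 100 mm, y along the 54 mm, z along the 12 mm thickness. Starts lying flat on the cart top; may be absent
- lever (a joint): angle of the lever (rad): about 0 leaning to the track's -x, 1.0 (its stop) leaning to +x; it stays where it is left. It turns about an axis along the track's y, 22 mm above the cart top at x = -20, y = -265 mm in the track's frame; its arm is 80 mm long
- lever_tip (a point): centre of the black ball knob, 26 mm diameter, at the end of the lever arm; pushed to the track's +x it swings the lever over with about 1 N
- ratchet: chrome ratchet handle, 140 mm long; bystander, leave alone; origin at its underside
- bin: clear open bin, 130 x 100 x 60 mm; bystander, leave alone; origin at its underside
- wheel: white urethane wheel lying flat, 76 mm diameter, 28 mm high; bystander, leave alone; origin at its underside
- bushing: green silicone bushing, 32 mm diameter, 22 mm high; bystander, leave alone; origin at its underside
- socket: steel socket, 26 mm diameter, 30 mm high; bystander, leave alone; origin at its underside
- can: grey spray can, 54 mm diameter, 120 mm high; bystander, leave alone; origin at its underside

How it is judged:
By the outcome, as a careful person would: the job done as asked, in the order asked, and still so for the second after the job is handed in, with the robot touching nothing.
Of plate1, plate2, plate3, plate4 only 3 to 4 are there at a start; the rules pass over those that are not, and their reading is None.
At some moment in a run one of seater may be knocked a few centimetres aside while the robot is not near it.
It also fails if it takes over 210 s, if anything falls off the work surface, if the arm or the gripper's body presses on something with over 40 N, if the wrist force passes 120 N, or if a joint passes its speed limit or range.

## Working session

There is one attempt and no reset: what is moved stays moved. The work goes in short steps, Python scripts to look and compute and a tool call to move; the robot and the scene stay as the last step left them, time stands still between calls to the robot, and variables do not carry over. Pictures are saved under pics/ and viewed, at most 14 in all, crops included, and the job is handed in when it is done.

Besides the shell and the picture viewer there is one more tool, called after ">>>" as name(argument=value, ...), one argument or row to a line, values as JSON. move_arm: Moves the arm, as the interface text tells. Its arguments: {"type":"object","properties":{"series":{"type":"array"},"grip_force":{"type":"number"}},"required":["series"]}

```bash
ls; mkdir -p pics; python3 - <<'E'
from workcell import *
import cv2
for n in("top","side"):
    im=read_camera(n); cv2.imwrite(f"pics/{n}0.png",im[:,:,::-1]); print(n,calibration(n))
print(read_state())
E
```

```text
pics
top {'camera_matrix': array([[545.3534704 ,   0.        , 313.87636518],
       [  0.        , 545.3534704 , 243.09086891],
       [  0.        ,   0.        ,   1.        ]]), 'k1': -0.06103216674746207, 'rvec': array([ 2.12458311, -2.11062884,  0.21318838]), 'tvec': array([-0.01900139,  0.48913238,  1.16011875])}
side {'camera_matrix': array([[492.02781564,   0.        , 324.94639475],
       [  0.        , 492.02781564, 240.33609264],
       [  0.        ,   0.        ,   1.        ]]), 'k1': -0.06852191669904059, 'rvec': array([ 2.30154824, -0.15668104,  0.07415688]), 'tvec': array([-0.47035972,  0.0962693 ,  1.04137296])}
{'time': 0.1, 'q': array([ 1.10411822e+00,  2.64685325e-01,  1.60526754e+00,  3.37085025e-05,
        1.27371088e+00, -3.68716692e-02]), 'joint_vel': array([-1.76747538e-03,  5.89336582e-05, -4.07967225e-03, -2.33344560e-04,
       -1.81836695e-03, -5.46424340e-04]), 'joint_torque': array([-6.62518642e-05, -5.16709793e+01, -3.68589413e+01, -6.42070495e-05,
        6.34409225e-03, -2.23765710e-05]), 'tool_pos': array([0.2809456 , 0.61302705, 0.2380652 ]), 'tcp_rot': array([-0.66985184, -3.06878729,  0.00313754]), 'wrist_force': array([ 0.07458944,  0.11227691, -0.13389796]), 'torque': array([ 0.02694344, -0.0047484 ,  0.03119892]), 'grip_force': 0.0, 'width': 0.999593551597266}
```

View pics/top0.png

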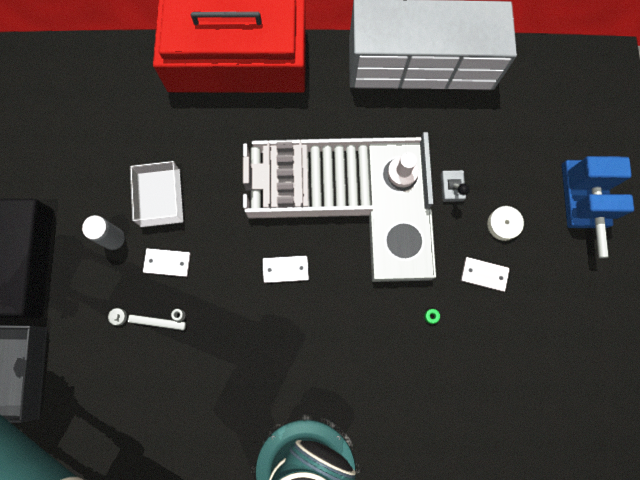

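View pics/side0.png

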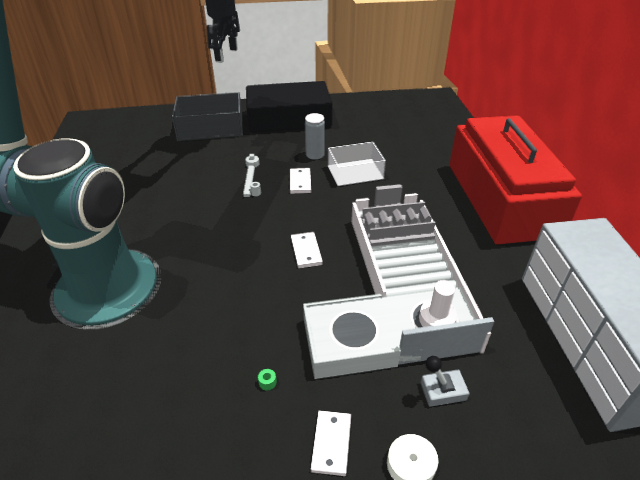

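```bash
cat > h.py <<'E'
from workcell import *
import cv2, numpy as np
from scipy.spatial.transform import Rotation as R
from scipy.optimize import least_squares
def cal(n):
    c=calibration(n); return c["camera_matrix"],np.array([c["k1"],0,0,0,0.]),c["rvec"],c["tvec"]
def p2w(n,uv,z):
    K,d,r,t=cal(n); uv=np.array(uv,float).reshape(-1,1,2)
    xy=cv2.undistortPoints(uv,K,d)[:,0]; M=cv2.Rodrigues(r)[0]
    D=np.c_[xy,np.ones(len(xy))]@M; C=-M.T@t
    return C+D*((z-C[2])/D[:,2])[:,None]
def w2p(n,X):
    K,d,r,t=cal(n); return cv2.projectPoints(np.array(X,float).reshape(-1,3),r,t,K,d)[0][:,0]
def shot(n,f):
    im=read_camera(n)[:,:,::-1].copy(); cv2.imwrite(f"pics/{f}.png",im); return im
E
python3 - <<'E'
from h import *
im=cv2.imread("pics/top0.png"); g=cv2.cvtColor(im,cv2.COLOR_BGR2GRAY)
cv2.imwrite("pics/c1.png",cv2.resize(im[125:290,235:475],None,fx=3.3,fy=3.3,interpolation=cv2.INTER_CUBIC))
for x,y in((167,262),(286,269),(485,274)):
    s=g[y-25:y+25,x-32:x+32]; m=(s>110).astype('u1')
    c=max(cv2.findContours(m,0,2)[0],key=cv2.contourArea)
    r=cv2.minAreaRect(c); b=cv2.boxPoints(r)+[x-32,y-25]
    W=p2w("top",b,.012)[:,:2]; e=[W[1]-W[0],W[2]-W[1]]; l=max(e,key=np.linalg.norm)
    print(W.mean(0).round(4),[np.linalg.norm(v).round(4) for v in e],np.degrees(np.arctan2(l[1],l[0])).round(1))
E
```

```text
[0.4506 0.3208] [np.float64(0.0572), np.float64(0.1049)] -95.0
[0.4371 0.0492] [np.float64(0.1032), np.float64(0.0574)] -85.9
[ 0.4282 -0.4062] [np.float64(0.0577), np.float64(0.1047)] -103.9
```

View pics/c1.png

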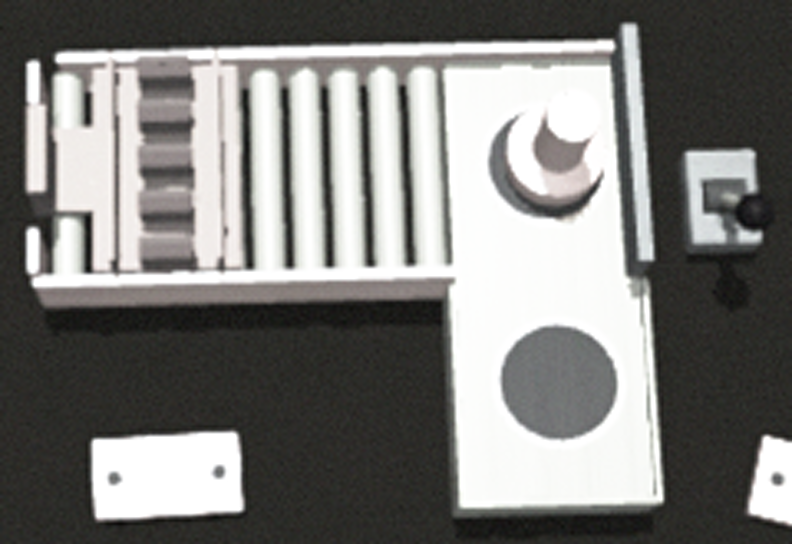

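```bash
python3 - <<'E'
from h import *
o=lambda u,v:(235+(u+.5)/3.3-.5,125+(v+.5)/3.3-.5)
im=cv2.imread("pics/top0.png");g=cv2.cvtColor(im,cv2.COLOR_BGR2GRAY)
s=(g[215:265,375:435]<160).astype('u1');n,l,st,ce=cv2.connectedComponentsWithStats(s)
k=l[25,29];pc=ce[k]+[375,215];print("disc",pc,st[k])
# (pixel, track pt (x or None,y or None), z)
obs=[(pc,(-155,-137),44),(o(60,63),(77,None),60),(o(610,52),(77,None),60),(o(40,278),(-77,None),60),(o(445,266),(-77,None),60),
(o(457,509),(-235,-70),50),(o(660,501),(-235,-197),50),(o(622,28),(None,-187),90),(o(637,258),(None,-187),90)]
W=np.array([p2w("top",p,z/1000)[0,:2] for p,_,z in obs])
def f(q,full=0):
    c,s_=np.cos(q[2]),np.sin(q[2]);d=(W-q[:2])@np.array([[c,-s_],[s_,c]])*1000
    return np.array([d[i][j]-t[j] for i,(_,t,_) in enumerate(obs) for j in(0,1) if t[j] is not None])
r=least_squares(f,[.62,.05,0],loss='soft_l1',f_scale=2,x_scale=[.1,.1,.1]);q=r.x;print(q,np.degrees(q[2]),f(q).round(1))
def tr(n,p,z):
    w=p2w(n,p,z/1000)[0,:2]-q[:2];c,s_=np.cos(q[2]),np.sin(q[2]);return ((w@np.array([[c,-s_],[s_,c]]))*1000).round(1)
print("shaft",tr("top",o(572,115),134),"foot",tr("top",o(555,157),66))
for z,p in((88,(138,160)),(88,(193,160)),(100,(27,148)),(100,(47,148)),(83,(118,160)),(83,(219,160)),(55,(243,180))):print(z,p,tr("top",o(*p),z))
print("walls",[tr("top",o(166,v),88) for v in(72,115,160,205,250)])
print("knob",tr("top",o(753,211),93))
print("seater side shaft top",tr("side",(443,287),134), "disc side",tr("side",(355,330),44))
E
```

```text
disc [403.93276414 240.44397012] [ 12   9  35  34 937]
[ 0.64660909 -0.07463496  0.02884412] 1.6526462119798764 [ 2.  -0.8 -0.2  0.1  0.1  2.5 -3.6  5.5 -1.4 -3.1 -0.   0.6]
shaft [   4.5 -140.6] foot [  -0.8 -140.3]
88 (138, 160) [ -4.5 142.5]
88 (193, 160) [ -5.3 105.8]
100 (27, 148) [  1.5 215.2]
100 (47, 148) [  1.1 201.9]
83 (118, 160) [ -2.5 156.2]
83 (219, 160) [-4.  88.5]
55 (243, 180) [-9.3 72.7]
walls [array([ 57.4, 123.1]), array([ 26.8, 123.4]), array([ -4.9, 123.8]), array([-36.3, 124.2]), array([-67.3, 124.5])]
knob [ -49.9 -265.4]
seater side shaft top [   3.2 -141.6] disc side [-150.6 -140.7]
```

```bash
cat >> h.py <<'E'
Q=np.array([0.6466,-0.0746]);YAW=0.0288
Rz=lambda a:R.from_euler('z',a)
def tw(x,y,z):  # track mm -> world m
    return np.r_[Q+Rz(YAW).as_matrix()[:2,:2]@np.array([x,y])/1000,z/1000]
def wt(p):
    return np.r_[(Rz(-YAW).as_matrix()[:2,:2]@(np.array(p[:2])-Q))*1000,p[2]*1000]
def axes(zt,yt): # rotation with tool z, tool y (world vectors)
    z=np.array(zt,float);z/=np.linalg.norm(z);y=np.array(yt,float);y-=z*(y@z);y/=np.linalg.norm(y)
    return R.from_matrix(np.c_[np.cross(y,z),y,z])
def rows(way,w,start=None,vmax=6.0,amax=10.0):
    """way: list of (pos,R) ; prints rows"""
    s=read_state(); p,r=start or (s["tool_pos"],R.from_rotvec(s["tcp_rot"]))
    for P,G in way:
        G=r if G is None else G
        rv=np.degrees((r.inv()*G).as_rotvec()); d=P-p
        n=int(max(1,np.ceil(np.linalg.norm(d)*100/vmax),np.ceil(np.linalg.norm(rv)/amax)))
        for i in range(n):
            sh=r.inv().apply(d/n)*100; sh=sh.round(2); t=(rv/n).round(1)
            print(", ".join(f"{v:g}" for v in [w,*sh,*t])+",")
            p=p+r.apply(sh/100); r=r*R.from_rotvec(np.radians(t))
            d_=P-p; rv=np.degrees((r.inv()*G).as_rotvec())*n/(n-i-1) if i<n-1 else rv; d=d_*n/(n-i-1) if i<n-1 else d
        print("--",p.round(4))
    return p,r
def st():
    s=read_state();rr=R.from_rotvec(s["tcp_rot"]).as_matrix();f=lambda v:np.array(v).round(3).tolist()
    print("t",round(s["time"],2),"pos",f(s["tool_pos"]),"trk",wt(s["tool_pos"]).round(1),"z",f(rr[:,2]),"y",f(rr[:,1]),"q",f(s["q"]),"F",f(s["wrist_force"]),"w",round(s["width"],3),"g",round(s["grip_force"],1))
E
python3 - <<'E'
from h import *
y=tw(1,0,0)-tw(0,0,0)
g=axes([0,0,-1],y)
rows([(tw(2,-140,235),g),(tw(2,-140,150),g),(tw(2,-140,86),g)],8.54)
E
```

```text
8.54, -4.27, -3.73, 0.03, -0, 0, 4,
8.54, -4.52, -3.43, 0.03, -0, 0, 4,
8.54, -4.74, -3.1, 0.03, -0, 0, 4,
8.54, -4.95, -2.77, 0.03, -0, 0, 4,
8.54, -5.13, -2.41, 0.03, -0, 0, 4,
8.54, -5.29, -2.05, 0.02, -0, 0, 4,
8.54, -5.42, -1.68, 0.03, -0, 0, 4,
8.54, -5.52, -1.29, 0.02, -0, 0, 4,
8.54, -5.6, -0.91, 0.03, -0, 0, 4,
8.54, -5.64, -0.51, 0.02, -0, 0, 4,
8.54, -5.67, -0.12, 0.03, -0, 0, 4,
8.54, -5.66, 0.28, 0.02, -0, 0, 3.9,
8.54, -5.63, 0.66, 0.03, -0, 0, 4,
8.54, -5.57, 1.06, 0.02, -0, 0, 3.9,
8.54, -5.49, 1.43, 0.03, -0, 0, 4,
8.54, -5.37, 1.81, 0.02, -0.1, 0.1, 3.9,
-- [ 0.6526 -0.2145  0.235 ]
8.54, 0, -0, 4.25, 0, 0, 0,
8.54, 0, -0.01, 4.25, 0, 0, 0,
-- [ 0.6526 -0.2145  0.15  ]
8.54, 0, -0, 3.2, 0, 0, 0,
8.54, 0, -0, 3.2, 0, 0, 0,
-- [ 0.6526 -0.2145  0.086 ]
```

>>> move_arm(
  series=[8.54,-4.27,-3.73,0,0,0,4,8.54,-4.52,-3.43,0,0,0,4,8.54,-4.74,-3.1,0,0,0,4,8.54,-4.95,-2.77,0,0,0,4,8.54,-5.13,-2.41,0,0,0,4],
  grip_force=20,
)

```text
time: 0.72
tool_pos: [0.3977, 0.3531, 0.2388]
tcp_rot: [-1.196, -2.905, 0.001]
wrist_force: [1.0, -1.0, 1.4]
width: 0.998
grip_force: 0.0
```

>>> move_arm(
  series=[8.54,-5.29,-2.05,0,0,0,4,8.54,-5.42,-1.68,0,0,0,4,8.54,-5.52,-1.3,0,0,0,4,8.54,-5.6,-0.9,0,0,0,4,8.54,-5.64,-0.5,0,0,0,4],
)

```text
time: 1.35
tool_pos: [0.5139, 0.0946, 0.239]
tcp_rot: [-1.682, -2.653, 0.0]
wrist_force: [0.9, 0.6, 0.1]
width: 0.999
grip_force: 0.0
```

>>> move_arm(
  series=[8.54,-5.67,-0.12,0,0,0,4,8.54,-5.66,0.28,0,0,0,4,8.54,-5.63,0.66,0,0,0,4,8.54,-5.57,1.06,0,0,0,4,8.54,-5.5,1.4,0,0,0,4],
)

```text
time: 1.98
tool_pos: [0.6294, -0.1642, 0.2387]
tcp_rot: [-2.117, -2.32, 0.0]
wrist_force: [0.4, -0.2, 1.9]
width: 1.004
grip_force: 0.0
```

>>> move_arm(
  series=[8.54,-5.4,1.8,0,0,0,3.7,8.54,0,0,0,0,0,0,8.54,0,0,0,0,0,0],
)

```text
time: 2.35
tool_pos: [0.6515, -0.2143, 0.2383]
tcp_rot: [-2.188, -2.252, 0.001]
wrist_force: [0.5, 0.7, -0.5]
width: 1.004
grip_force: 0.0
```

```bash
python3 - <<'E'
from h import *
st()
im=shot("top","t1"); g=cv2.cvtColor(im,cv2.COLOR_BGR2GRAY)
print("bright white blobs outside?")
n,l,s,c=cv2.connectedComponentsWithStats((g>110).astype('u1'))
for k in range(1,n):
    if s[k,4]>300: print(s[k],c[k].round())
g=axes([0,0,-1],tw(1,0,0)-tw(0,0,0))
rows([(tw(2,-140,86),g)],8.54,vmax=5)
E
```

```text
t 2.35 pos [0.652, -0.214, 0.238] trk [   0.9 -139.8  238.3] z [-0.002, 0.001, -1.0] y [1.0, 0.029, -0.002] q [-0.354, 0.286, 1.578, 0.001, 1.28, -0.383] F [0.498, 0.666, -0.55] w 1.004 g 0.0
bright white blobs outside?
[ 154    0  140   65 5986] [224.  27.]
[249   0  54  65 470] [295.  37.]
[  242     0   277   480 44604] [389. 247.]
[ 243  137  143   81 9208] [310. 176.]
[588 157  43  20 799] [609. 166.]
[ 130  160   53   67 3080] [156. 194.]
[590 187  44  24 715] [610. 201.]
[487 205  37  36 997] [505. 223.]
[ 82 215  26  25 502] [ 94. 227.]
[596 217  13  41 389] [602. 237.]
[ 143  248   47   29 1141] [166. 262.]
[ 262  255   47   28 1158] [285. 269.]
[ 461  257   49   35 1154] [485. 274.]
[127 308  59  23 604] [160. 320.]
[   0  329   29   91 1664] [ 12. 371.]
[  120   363   143   117 11556] [188. 427.]
8.54, -0.03, 0.03, 3.82, -0, -0, 0,
8.54, -0.03, 0.03, 3.81, -0, -0, 0,
8.54, -0.02, 0.03, 3.82, -0, -0, 0,
8.54, -0.03, 0.03, 3.81, -0.1, -0.1, 0.1,
-- [ 0.6526 -0.2145  0.086 ]
```

View pics/t1.png

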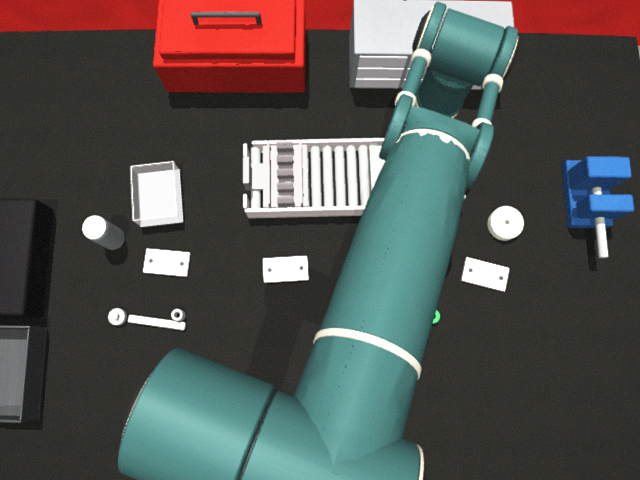

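>>> move_arm(
  series=[8.54,0,0.03,3.8,0,0,0,8.54,0,0.03,3.8,0,0,0,8.54,0,0,3.8,0,0,0,8.54,0,0,3.8,0,0,0,8.54,0,0,0,0,0,0],
)

```text
time: 3.02
tool_pos: [0.6492, -0.2116, 0.0834]
tcp_rot: [-2.181, -2.25, 0.005]
wrist_force: [1.2, -0.7, -0.4]
width: 1.003
grip_force: 0.0
```

>>> move_arm(
  series=[3.2,0,0,0,0,0,0,3.2,0,0,0,0,0,0,3.2,0,0,0,0,0,0,3.2,0,0,0,0,0,0,3.2,0,0,0,0,0,0],
  grip_force=20,
)

```text
time: 3.65
tool_pos: [0.6545, -0.215, 0.0899]
tcp_rot: [2.186, 2.251, 0.003]
wrist_force: [1.3, 0.2, 6.4]
width: 0.415
grip_force: 23.0
```

```bash
python3 - <<'E'
from h import *
st(); shot("side","s1")
E
```

```text
t 3.65 pos [0.655, -0.215, 0.09] trk [   3.9 -140.6   89.9] z [0.004, -0.001, -1.0] y [1.0, 0.029, 0.004] q [-0.354, 0.406, 1.705, 0.0, 1.026, -0.383] F [1.338, 0.186, 6.381] w 0.415 g 23.0
```

View pics/s1.png

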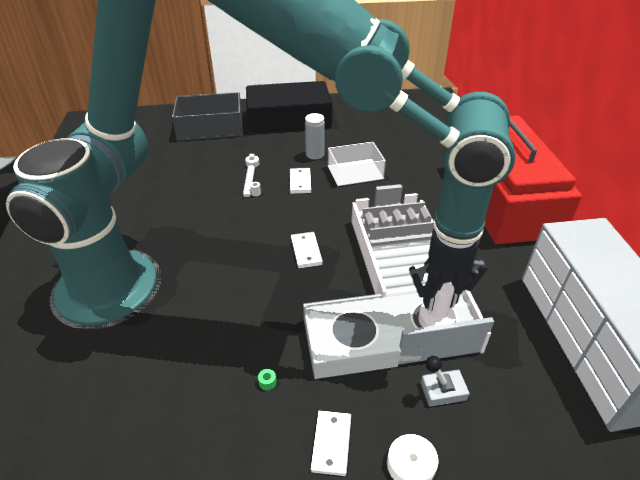

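>>> move_arm(
  series=[3.2,0,-1,0,0,0,0,3.2,0.1,-2,0,0,0,0,3.2,0.1,-3,0,0,0,0,3.2,0.1,-3,0,0,0,0,3.2,0,-3,0,0,0,0],
)

```text
time: 4.32
tool_pos: [0.5351, -0.2162, 0.09]
tcp_rot: [2.184, 2.248, 0.005]
wrist_force: [6.5, 0.2, 7.4]
width: 0.411
grip_force: 23.0
```

>>> move_arm(
  series=[3.2,0,-2.5,0,0,0,0,3.2,0,-1,0,0,0,0,3.2,0,0,0,0,0,0,3.2,0,0,0,0,0,0],
)

```text
time: 4.82
tool_pos: [0.4988, -0.2173, 0.0898]
tcp_rot: [2.186, 2.25, 0.001]
wrist_force: [0.9, -0.9, 10.6]
width: 0.415
grip_force: 23.4
```

```bash
python3 - <<'E'
from h import *
st(); im=shot("side","s2");cv2.imwrite("pics/s2c.png",cv2.resize(im[240:400,260:500],None,fx=3,fy=3))
E
```

```text
t 4.83 pos [0.499, -0.217, 0.09] trk [-151.8 -138.4   89.8] z [0.003, -0.002, -1.0] y [1.0, 0.029, 0.003] q [-0.456, 0.158, 2.028, -0.001, 0.952, -0.485] F [0.941, -0.947, 10.608] w 0.415 g 23.4
```

View pics/s2c.png

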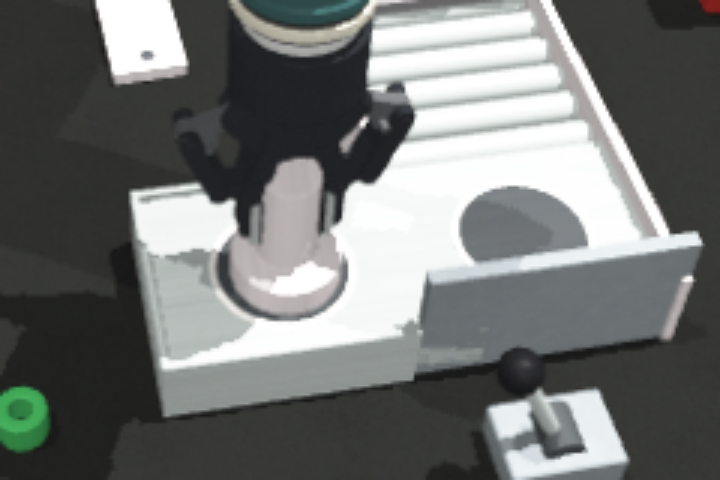

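>>> move_arm(
  series=[3.2,0.1,-0.3,0,0,0,0,3.2,0,0,0,0,0,0,8.54,0,0,0,0,0,0,8.54,0,0,0,0,0,0,8.54,0,0,0,0,0,0],
)

```text
time: 5.5
tool_pos: [0.4937, -0.2148, 0.0865]
tcp_rot: [-2.188, -2.252, 0.001]
wrist_force: [0.2, -0.9, 0.1]
width: 0.993
grip_force: 0.0
```

>>> move_arm(
  series=[8.54,0,0,0,0,0,0,8.54,0,0,-2,0,0,0,8.54,0,0,-5,0,0,0,8.54,0,0,-6,0,0,0,8.54,0,0,-6,0,0,0],
)

```text
time: 6.12
tool_pos: [0.4942, -0.2149, 0.2786]
tcp_rot: [-2.188, -2.253, 0.001]
wrist_force: [0.2, -0.7, -0.5]
width: 1.003
grip_force: 0.0
```

```bash
python3 - <<'E'
from h import *
st(); im=shot("side","s3");cv2.imwrite("pics/s3c.png",cv2.resize(im[240:400,260:500],None,fx=3,fy=3))
E
```

```text
t 6.12 pos [0.494, -0.215, 0.279] trk [-156.3 -135.9  278.6] z [-0.001, 0.0, -1.0] y [1.0, 0.029, -0.001] q [-0.456, -0.017, 1.845, -0.0, 1.314, -0.486] F [0.168, -0.653, -0.532] w 1.003 g 0.0
```

View pics/s3c.png

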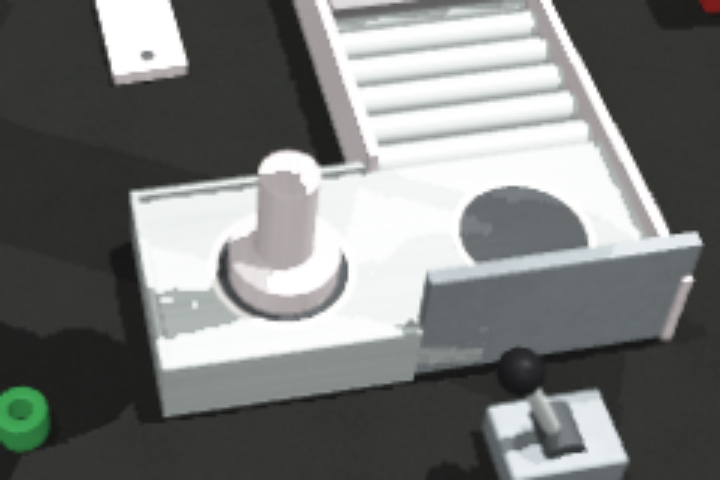

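```bash
python3 - <<'E'
from h import *
D=[([.26469,1.60527],(.28095,.61303,.23807)),([.286,1.578],(.652,-.214,.238)),([.406,1.705],(.655,-.215,.09)),([.158,2.028],(.499,-.217,.090)),([-.017,1.845],(.494,-.215,.279))]
A=[];b=[]
for (q2,q3),p in D:
    s=q2+q3
    A+=[[np.sin(q2),np.sin(s),0],[np.cos(q2),np.cos(s),1]];b+=[np.hypot(*p[:2]),p[2]]
A=np.array(A);b=np.array(b);x,res,_,sv=np.linalg.lstsq(A,b,rcond=None);print(x,(A@x-b).round(4),sv)
E
```

```text
[ 0.51474339  0.56587561 -0.09191859] [ 0.0011  0.0001  0.0007  0.0004 -0.0008 -0.0001 -0.001  -0.0002 -0.0002
 -0.0002] [3.24841572 2.09711412 0.22340025]
```

```bash
cat >> h.py <<'E'
PL={1:(.4506,.3208,85.0),2:(.4371,.0492,94.1),3:(.4282,-.4062,76.1)}  # centre, angle of long axis pointing +y
def pick(k,off,z,tilt=0,side=1):
    x,y,a=PL[k];a=np.radians(a);u=np.array([np.cos(a),np.sin(a),0]);v=np.array([u[1],-u[0],0])
    zt=np.array([0,0,-1])*np.cos(tilt)+u*np.sin(tilt)
    return np.array([x,y,z])+u*off*side, axes(zt,v)
E
python3 - <<'E'
from h import *
p,g=pick(2,.034,.25);_,g2=pick(2,.034,.25,np.radians(20))
rows([(p,g),(p,g2),(p,g),(p-[0,0,.2],g)],8.54)
E
```

```text
8.54, 5.03, -0.92, 0.6, 0.1, 0.1, -0.4,
8.54, 5.04, -0.88, 0.62, 0.1, 0.1, -0.4,
8.54, 5.04, -0.85, 0.62, 0.1, 0, -0.4,
8.54, 5.05, -0.81, 0.63, 0.1, 0.1, -0.4,
8.54, 5.06, -0.78, 0.64, 0.1, 0, -0.4,
8.54, 5.06, -0.74, 0.64, 0.2, 0.1, -0.4,
-- [0.4347 0.0831 0.25  ]
8.54, -0, -0, -0, 0, 10, -0,
8.54, -0, -0, -0, 0, 10, -0,
-- [0.4347 0.0831 0.25  ]
8.54, -0, -0, -0, 0, -6.7, -0,
8.54, -0, -0, -0, 0, -6.7, -0,
8.54, -0, -0, -0, -0, -6.6, -0,
-- [0.4347 0.0831 0.25  ]
8.54, -0, 0, 5, -0, -0, -0,
8.54, -0, 0, 5, -0, -0, -0,
8.54, -0, 0, 5, -0, -0, -0,
8.54, -0, 0, 5, -0, -0, -0,
-- [0.4347 0.0832 0.05  ]
```

>>> move_arm(
  series=[8.54,5,-0.9,0.6,0,0,-0.4,8.54,5,-0.9,0.6,0,0,-0.4,8.54,5,-0.85,0.6,0,0,-0.4,8.54,5.1,-0.8,0.6,0,0,-0.4,8.54,5.1,-0.8,0.6,0,0,-0.4],
)

```text
time: 6.8
tool_pos: [0.4407, 0.0362, 0.2468]
tcp_rot: [2.149, 2.291, 0.0]
wrist_force: [0.4, 0.5, -0.0]
width: 0.999
grip_force: 0.0
```

>>> move_arm(
  series=[8.54,5.1,-0.7,0.6,0,0,-0.4,8.54,0,0,0,0,10,0,8.54,0,0,0,0,10,0,8.54,0,0,0,0,0,0],
)

```text
time: 7.3
tool_pos: [0.4307, 0.0836, 0.24]
tcp_rot: [-1.958, -2.092, -0.342]
wrist_force: [-0.1, -0.1, 0.0]
width: 1.004
grip_force: 0.0
```

```bash
python3 - <<'E'
from h import *
st()
s=read_state();q=s["q"];Ro=R.from_rotvec(s["tcp_rot"])
for s4 in(1,-1):
    M=R.from_euler('z',q[0])*R.from_euler('y',q[1]+q[2])*R.from_euler('z',s4*q[3])*R.from_euler('y',q[4])*R.from_euler('z',q[5]+np.pi/2)
    print(s4,np.degrees((M.inv()*Ro).magnitude()))
    w=R.from_euler('z',q[0]).apply([.5147*np.sin(q[1])+.5659*np.sin(q[1]+q[2]),0,.5147*np.cos(q[1])+.5659*np.cos(q[1]+q[2])])
    print(s["tool_pos"]-w, Ro.as_matrix()[:,2])
E
```

```text
t 7.3 pos [0.431, 0.084, 0.24] trk [-211.2  164.4  240. ] z [-0.025, 0.341, -0.94] y [0.998, 0.067, -0.003] q [-0.13, -0.179, 2.102, 0.354, 1.309, -0.304] F [-0.081, -0.064, 0.042] w 1.004 g 0.0
1 3.205306453064558e-14
[-0.00512836  0.14043226 -0.07151943] [-0.02538568  0.34082187 -0.93978509]
-1 40.545746135561025
[-0.00512836  0.14043226 -0.07151943] [-0.02538568  0.34082187 -0.93978509]
```

```bash
cat >> h.py <<'E'
LO=np.array([-2.63,-.94,.31,-1.31,0,-2.55]);HI=np.array([2.63,2.18,2.57,4.45,2.66,2.55])
KP=[.5147,.5659,.408,.316]
def fk(q,k=KP):
    e=R.from_euler;s=q[1]+q[2]
    M=e('z',q[0])*e('y',s)*e('z',q[3])*e('y',q[4])*e('z',q[5]+np.pi/2)
    w=e('z',q[0]).apply([k[0]*np.sin(q[1])+k[1]*np.sin(s),0,k[3]+k[0]*np.cos(q[1])+k[1]*np.cos(s)])
    return w+k[2]*M.as_matrix()[:,2],M,w
def ik(P,G,q0):
    f=lambda q:np.r_[(fk(q)[0]-P)*5,(fk(q)[1].inv()*G).as_rotvec(),1e-4*(q-q0)]
    r=least_squares(f,np.clip(q0,LO+1e-3,HI-1e-3),bounds=(LO,HI));return r.x,np.abs(r.fun[:6]).max()
def check(way,n=6,q=None):
    q=read_state()["q"] if q is None else q
    p,r,_=fk(q)
    for P,G in way:
        G=r if G is None else G;rv=(r.inv()*G).as_rotvec();m=0
        for i in range(1,n+1):
            qn,e=ik(p+(P-p)*i/n,r*R.from_rotvec(rv*i/n),q);m=max(m,np.abs(qn-q).max());q=qn
        print("q",q.round(2),"err",round(e,4),"maxstep",round(m,2),"wrist",fk(q)[2].round(3));p,r=P,G
    return q
E
python3 - <<'E'
from h import *
D=[([1.10412,.26469,1.60527,0,1.2737,-.0369],(.28095,.61303,.23807)),([-.354,.286,1.578,.001,1.28,-.383],(.652,-.214,.238)),([-.354,.406,1.705,0,1.026,-.383],(.6545,-.215,.0899)),([-.456,.158,2.028,-.001,.952,-.485],(.4988,-.2173,.0898)),([-.456,-.017,1.845,0,1.314,-.486],(.4942,-.2149,.2786)),(read_state()["q"],read_state()["tool_pos"])]
r=least_squares(lambda k:np.concatenate([fk(np.array(q),k)[0]-np.array(p) for q,p in D]),KP);print(r.x.round(4),np.abs(r.fun).max())
import h;h.KP[:]=list(r.x)
t=np.radians(-25);a=pick(2,.034,.08,t);b=pick(2,.034,.012,t);c=(b[0]+[0,0,.12],b[1])
st=(np.array([.42,.19,.15]),axes([0,np.cos(.436),-np.sin(.436)],[1,0,0]))
st2=(np.array([.42,.19,.085]),st[1])
check([a,b,c,st,st2])
rows([a,b],6.4)
E
```

```text
[0.5046 0.5677 0.4112 0.3289] 0.023516620878319322
q [ 0.55  0.14  2.16 -0.44  1.1   0.72] err 0.0 maxstep 0.19 wrist [0.422 0.256 0.453]
q [ 0.55  0.25  2.18 -0.47  0.97  0.8 ] err 0.0 maxstep 0.02 wrist [0.422 0.256 0.385]
q [ 0.55  0.06  2.13 -0.42  1.2   0.68] err 0.0 maxstep 0.04 wrist [0.422 0.256 0.505]
q [-0.41  0.32  2.27  1.    1.4  -1.06] err 0.0 maxstep 0.35 wrist [ 0.42  -0.183  0.324]
q [-0.41  0.47  2.26  1.03  1.33 -1.18] err 0.0 maxstep 0.03 wrist [ 0.42  -0.183  0.259]
6.4, -1.11, 0.09, 3, -0, -9, -0.1,
6.4, -0.62, 0.08, 3.14, -0, -9, -0,
6.4, -0.13, 0.09, 3.2, -0.1, -9, -0,
6.4, 0.37, 0.08, 3.18, -0, -9, -0.1,
6.4, 0.87, 0.08, 3.07, -0.1, -9, -0,
-- [0.4347 0.0831 0.08  ]
6.4, 1.44, -0, 3.08, 0, 0, -0,
6.4, 1.44, -0.01, 3.08, 0, 0, -0,
-- [0.4347 0.0832 0.012 ]
```

>>> move_arm(
  series=[6.4,-1.1,0.1,3,0,-9,0,6.4,-0.6,0.1,3.1,0,-9,0,6.4,-0.1,0.1,3.2,0,-9,0,6.4,0.4,0.1,3.2,-0.1,-9,-0.1,6.4,0.9,0.1,3.1,-0.1,-9,-0.1],
)

```text
time: 7.92
tool_pos: [0.4378, 0.0871, 0.0818]
tcp_rot: [1.892, 2.04, -0.414]
wrist_force: [0.9, -0.2, -0.1]
width: 0.749
grip_force: 0.0
```

>>> move_arm(
  series=[6.4,0,0,0,0,0,0,6.4,1.1,0,2.3,0,0,0,6.4,0,0,0,0,0,0],
)

```text
time: 8.3
tool_pos: [0.4358, 0.0856, 0.056]
tcp_rot: [1.898, 2.046, -0.419]
wrist_force: [-1.4, 0.2, 0.0]
width: 0.749
grip_force: 0.0
```

```bash
python3 - <<'E'
from h import *
st();t=np.radians(-25);rows([pick(2,.034,.011,t)],6.4)
E
```

```text
t 8.3 pos [0.436, 0.086, 0.056] trk [-206.1  166.2   56. ] z [0.033, -0.421, -0.906] y [0.997, 0.075, 0.002] q [0.442, 0.147, 2.191, -0.481, 1.022, 0.667] F [-1.449, 0.177, 0.021] w 0.749 g 0.0
6.4, 1.68, -0.14, 4.18, 0.2, -0, 0.1,
-- [0.4347 0.0831 0.011 ]
```

>>> move_arm(
  series=[6.4,0.9,-0.1,2.1,0.2,0,0.1,6.4,0.8,0,2,0,0,0,6.4,0,0,0,0,0,0],
)

```text
time: 8.68
tool_pos: [0.4354, 0.0833, 0.0123]
tcp_rot: [1.903, 2.043, -0.422]
wrist_force: [-0.4, -0.5, 0.4]
width: 0.75
grip_force: 0.0
```

>>> move_arm(
  series=[4.8,0,0,0,0,0,0,4.8,0,0,0,0,0,0,4.8,0,0,0,0,0,0,4.8,0,0,0,0,0,0],
  grip_force=50,
)

```text
time: 9.18
tool_pos: [0.4367, 0.0842, 0.0136]
tcp_rot: [1.901, 2.042, -0.419]
wrist_force: [-2.9, -0.7, 7.3]
width: 0.603
grip_force: 51.9
```

```bash
python3 - <<'E'
from h import *
st()
a,b=shot("side","s4"),shot("top","t4");f=lambda c:cv2.resize(c,(400,400))
cv2.imwrite("pics/s4c.png",np.hstack([f(a[180:300,240:360]),f(b[180:320,220:360])]))
E
```

```text
t 9.18 pos [0.437, 0.084, 0.014] trk [-205.2  164.8   13.6] z [0.033, -0.422, -0.906] y [0.997, 0.072, 0.003] q [0.439, 0.223, 2.207, -0.511, 0.942, 0.72] F [-2.921, -0.724, 7.322] w 0.603 g 51.9
```

View pics/s4c.png

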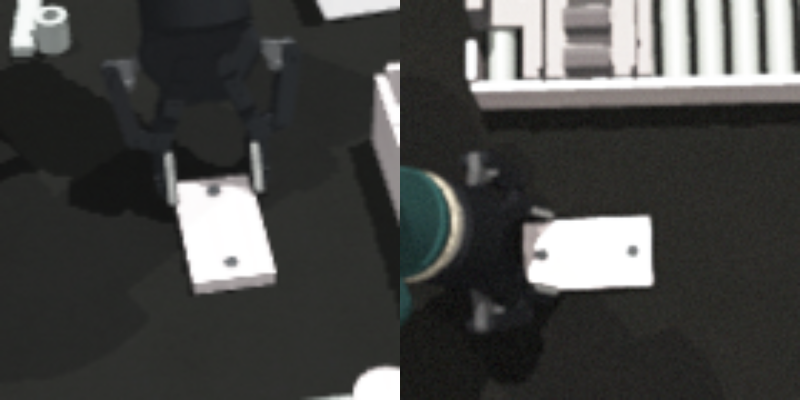

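```bash
sed -i 's/^KP=.*/KP=[.5046,.5677,.4112,.3289]/' h.py; cat >> h.py <<'E'
def stand(x,y,z,b=25,yaw=90): # tool z heading yaw, b below horizontal
    b,a=np.radians(b),np.radians(yaw);u=np.array([np.cos(a),np.sin(a),0])
    return np.array([x,y,z]),axes(u*np.cos(b)-np.array([0,0,np.sin(b)]),[u[1],-u[0],0])
E
python3 - <<'E'
from h import *
s=read_state();c=(s["tool_pos"]+[0,0,.13],None)
w=[c,stand(.42,.19,.16),stand(.42,.19,.092)]
check(w);rows(w,4.8,amax=9)
E
```

```text
q [ 0.55  0.05  2.11 -0.41  1.22  0.67] err 0.0 maxstep 0.05 wrist [0.423 0.258 0.516]
q [-0.41  0.3   2.27  1.    1.41 -1.04] err 0.0 maxstep 0.35 wrist [ 0.42  -0.183  0.334]
q [-0.41  0.46  2.26  1.03  1.33 -1.17] err 0.0 maxstep 0.03 wrist [ 0.42  -0.183  0.266]
4.8, -1.83, 0.01, -3.93, 0, 0, 0,
4.8, -1.83, 0.01, -3.93, 0, 0, 0,
4.8, -1.84, 0.01, -3.92, 0, 0, 0,
-- [0.4367 0.0842 0.1436]
4.8, 0.82, -0.08, -0.55, -0.1, 8.2, 0.4,
4.8, 0.88, -0.09, -0.42, -0.1, 8.2, 0.4,
4.8, 0.94, -0.09, -0.29, -0.1, 8.2, 0.4,
4.8, 0.97, -0.1, -0.16, -0.1, 8.2, 0.4,
4.8, 0.98, -0.11, -0.02, -0.1, 8.2, 0.4,
4.8, 0.97, -0.11, 0.12, -0.1, 8.2, 0.4,
4.8, 0.94, -0.12, 0.26, -0.1, 8.2, 0.4,
4.8, 0.89, -0.13, 0.39, -0.2, 8.1, 0.4,
4.8, 0.83, -0.13, 0.51, -0.1, 8.2, 0.3,
4.8, 0.75, -0.14, 0.63, -0.2, 8.1, 0.4,
4.8, 0.65, -0.14, 0.72, -0.1, 8.2, 0.3,
-- [0.42   0.1899 0.16  ]
4.8, -3.08, -0, 1.44, -0, -0, 0,
4.8, -3.08, -0.01, 1.44, -0, -0, 0,
-- [0.42  0.19  0.092]
```

>>> move_arm(
  series=[4.8,-1.8,0,-3.9,0,0,0,4.8,-1.8,0,-3.9,0,0,0,4.8,-1.8,0,-3.9,0,0,0,4.8,0.8,-0.1,-0.5,-0.1,8.2,0.4,4.8,0.9,-0.1,-0.4,-0.1,8.2,0.4],
)

```text
time: 9.9
tool_pos: [0.4329, 0.1048, 0.1447]
tcp_rot: [2.073, 2.203, -0.137]
wrist_force: [-0.2, -0.8, -2.6]
width: 0.606
grip_force: 52.6
```

>>> move_arm(
  series=[4.8,0.9,-0.1,-0.3,-0.1,8.2,0.4,4.8,1,-0.1,-0.2,-0.1,8.2,0.4,4.8,1,-0.1,0,-0.1,8.2,0.4,4.8,1,-0.1,0.1,-0.1,8.2,0.4,4.8,0.9,-0.1,0.3,-0.1,8.2,0.4],
)

```text
time: 10.52
tool_pos: [0.4254, 0.1516, 0.1518]
tcp_rot: [-1.873, -1.928, -0.562]
wrist_force: [-0.8, -0.4, -2.6]
width: 0.603
grip_force: 53.0
```

>>> move_arm(
  series=[4.8,0.9,-0.1,0.4,-0.1,8.2,0.4,4.8,0.8,-0.1,0.5,-0.1,8.2,0.4,4.8,0.7,-0.1,0.6,-0.1,8.2,0.4,4.8,0.6,-0.1,0.7,-0.1,8.2,0.4,4.8,0,0,0,0,0,0],
)

```text
time: 11.15
tool_pos: [0.4192, 0.1885, 0.1539]
tcp_rot: [-1.523, -1.513, -0.961]
wrist_force: [0.5, -0.3, -2.2]
width: 0.603
grip_force: 53.6
```

```bash
python3 - <<'E'
from h import *
st(); rows([stand(.42,.19,.105),stand(.42,.19,.085)],4.8,amax=9)
a,b=shot("side","s5"),shot("top","t5")
cv2.imwrite("pics/s5c.png",np.hstack([cv2.resize(a[120:320,200:400],(400,400)),cv2.resize(b[150:350,160:360],(400,400))]))
E
```

```text
t 11.15 pos [0.419, 0.189, 0.154] trk [-219.7  269.5  153.9] z [-0.005, 0.908, -0.42] y [1.0, 0.001, -0.012] q [-0.334, 0.202, 2.305, 1.048, 1.411, -0.956] F [0.47, -0.309, -2.193] w 0.603 g 53.6
4.8, -4.37, 0.14, 2.19, -0.3, -0.2, -0.6,
-- [0.42  0.19  0.105]
4.8, -1.81, -0, 0.84, -0, 0, 0,
-- [0.42  0.19  0.085]
```

View pics/s5c.png

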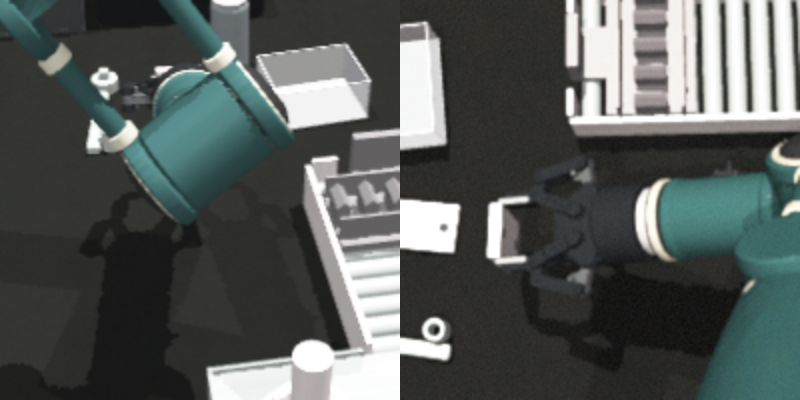

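>>> move_arm(
  series=[4.8,-2.2,0.1,1.1,-0.3,-0.2,-0.6,4.8,-2.2,0,1.1,0,0,0,4.8,-1.2,0,0.55,0,0,0,4.8,0,0,0,0,0,0],
)

```text
time: 11.75
tool_pos: [0.4213, 0.1906, 0.0935]
tcp_rot: [-1.52, -1.528, -0.973]
wrist_force: [0.2, 0.8, -1.4]
width: 0.609
grip_force: 53.5
```

```bash
python3 - <<'E'
from h import *
st(); rows([stand(.42,.19,.082)],4.8,amax=9)
E
```

```text
t 11.75 pos [0.421, 0.191, 0.094] trk [-217.6  271.6   93.5] z [0.0, 0.906, -0.423] y [1.0, 0.002, 0.005] q [-0.328, 0.334, 2.311, 1.08, 1.336, -1.093] F [0.234, 0.776, -1.383] w 0.609 g 53.5
4.8, -1.07, -0.13, 0.43, 0, 0, 0.3,
-- [0.42  0.19  0.082]
```

>>> move_arm(
  series=[4.8,-0.5,0,0.2,0,0,0.3,4.8,0,0,0,0,0,0],
)

```text
time: 12.0
tool_pos: [0.4214, 0.1901, 0.0882]
tcp_rot: [-1.524, -1.522, -0.971]
wrist_force: [0.0, 0.6, -1.8]
width: 0.604
grip_force: 53.5
```

>>> move_arm(
  series=[4.8,-0.3,0,0.15,0,0,0,4.8,0,0,0,0,0,0],
)

```text
time: 12.25
tool_pos: [0.4215, 0.1904, 0.0854]
tcp_rot: [-1.522, -1.521, -0.972]
wrist_force: [-0.8, -0.4, 3.3]
width: 0.606
grip_force: 53.7
```

>>> move_arm(
  series=[4.8,-0.2,0,0.1,0,0,0,4.8,0,0,0,0,0,0],
)

```text
time: 12.5
tool_pos: [0.4215, 0.1911, 0.0852]
tcp_rot: [-1.518, -1.518, -0.975]
wrist_force: [-2.4, -1.4, 13.1]
width: 0.606
grip_force: 54.3
```

>>> move_arm(
  series=[4.8,0.15,0,-0.07,0,0,0,6.4,0,0,0,0,0,0,6.4,0,0,0,0,0,0,6.4,0,0,0,0,0,0],
)

```text
time: 13.0
tool_pos: [0.421, 0.1903, 0.0837]
tcp_rot: [-1.524, -1.521, -0.97]
wrist_force: [0.3, -0.7, 0.5]
width: 0.749
grip_force: 0.0
```

>>> move_arm(
  series=[6.4,0,0,-1,0,0,0,6.4,0,0,-3,0,0,0,6.4,0,0,-5,0,0,0,6.4,0,0,-5,0,0,0],
)

```text
time: 13.5
tool_pos: [0.4206, 0.0619, 0.1438]
tcp_rot: [-1.524, -1.521, -0.97]
wrist_force: [0.6, 0.5, 0.5]
width: 0.75
grip_force: 0.0
```

```bash
python3 - <<'E'
from h import *
st(); 
a,b=shot("side","s6"),shot("top","t6")
cv2.imwrite("pics/s6c.png",np.hstack([cv2.resize(a[120:320,200:400],(400,400)),cv2.resize(b[180:300,160:280],(400,400),interpolation=2)]))
p=np.array([.42,.197,.2]);d=axes([0,0,-1],[0,1,0])
w=[(np.array([.42,.06,.2]),None),(p,d),(p-[0,0,.11],d)];check(w);rows(w,4)
E
```

```text
t 13.5 pos [0.421, 0.062, 0.144] trk [-221.9  142.9  143.8] z [0.0, 0.906, -0.422] y [1.0, -0.001, -0.001] q [-0.58, 0.295, 2.205, 0.861, 1.53, -1.045] F [0.6, 0.512, 0.543] w 0.75 g 0.0
q [-0.64  0.31  2.13  0.82  1.59 -1.03] err 0.0 maxstep 0.01 wrist [ 0.417 -0.312  0.375]
q [ 0.44 -0.12  2.09  0.    1.18 -1.13] err 0.0 maxstep 0.21 wrist [0.42  0.197 0.611]
q [ 0.44  0.01  2.19 -0.    0.95 -1.13] err 0.0 maxstep 0.04 wrist [0.42  0.197 0.501]
4, 5.04, -0.37, -2.23, 0, 0, 0,
-- [0.42 0.06 0.2 ]
4, 0.53, -0.01, 1.13, 4.6, -4.6, -7.2,
4, 0.61, 0.15, 1.07, 4.6, -4.5, -7.2,
4, 0.66, 0.32, 1.01, 4.6, -4.6, -7.2,
4, 0.69, 0.48, 0.92, 4.6, -4.6, -7.2,
4, 0.69, 0.64, 0.82, 4.6, -4.5, -7.2,
4, 0.66, 0.78, 0.71, 4.6, -4.6, -7.3,
4, 0.6, 0.92, 0.59, 4.6, -4.5, -7.2,
4, 0.52, 1.03, 0.47, 4.6, -4.6, -7.3,
4, 0.42, 1.12, 0.34, 4.6, -4.5, -7.2,
4, 0.29, 1.19, 0.22, 4.6, -4.6, -7.3,
4, 0.15, 1.23, 0.11, 4.6, -4.5, -7.2,
-- [0.42  0.197 0.2  ]
4, 0, -0.01, 5.5, 0, -0, -0,
4, 0, -0, 5.5, 0, -0, -0,
-- [0.42  0.197 0.09 ]
```

View pics/s6c.png

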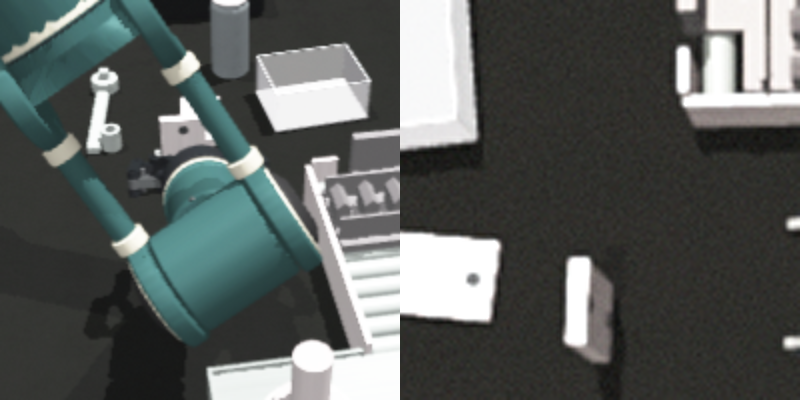

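```bash
python3 - <<'E'
from h import *
print(p2w("top",(213.1,270.6),.1))
im=cv2.imread("pics/t6.png");g=cv2.cvtColor(im,cv2.COLOR_BGR2GRAY);s=(g[250:292,205:228]>215).astype('u1')
n,l,t,c=cv2.connectedComponentsWithStats(s);k=1+t[1:,4].argmax();print(t[k],p2w("top",c[k]+[205,250],.1))
E
```

```text
[[0.41845591 0.19588151 0.1       ]]
[  5   7   7  27 165] [[0.42056264 0.19665463 0.1       ]]
```

>>> move_arm(
  series=[4,5,-0.4,-2.2,0,0,0,4,0.5,0,1.1,4.6,-4.6,-7.2,4,0.6,0.15,1.1,4.6,-4.6,-7.2,4,0.7,0.3,1,4.6,-4.6,-7.2,4,0.7,0.5,0.9,4.6,-4.6,-7.2],
)

```text
time: 14.22
tool_pos: [0.4165, 0.1145, 0.1978]
tcp_rot: [-1.12, -2.244, -0.711]
wrist_force: [-0.5, -0.6, -0.3]
width: 0.471
grip_force: 0.0
```

>>> move_arm(
  series=[4,0.7,0.6,0.8,4.6,-4.6,-7.2,4,0.7,0.8,0.7,4.6,-4.6,-7.2,4,0.6,0.9,0.6,4.6,-4.6,-7.2,4,0.5,1,0.5,4.6,-4.5,-7.2,4,0.4,1.1,0.3,4.6,-4.5,-7.2],
)

```text
time: 14.85
tool_pos: [0.4158, 0.1762, 0.1981]
tcp_rot: [-0.371, -2.947, -0.234]
wrist_force: [0.3, 0.7, 0.3]
width: 0.47
grip_force: 0.0
```

>>> move_arm(
  series=[4,0.3,1.2,0.2,4.6,-4.6,-7.2,4,0.15,1.2,0.1,4.6,-4.5,-7.3,4,0,0,0,0,0,0],
)

```text
time: 15.22
tool_pos: [0.4145, 0.2022, 0.1983]
tcp_rot: [0.007, -3.134, -0.0]
wrist_force: [-0.2, 0.1, 0.5]
width: 0.466
grip_force: 0.0
```

```bash
python3 - <<'E'
from h import *
st(); p=np.array([.42,.199,.2]);d=axes([0,0,-1],[0,1,0])
rows([(p,d),(p-[0,0,.11],d)],4)
E
```

```text
t 15.22 pos [0.414, 0.202, 0.198] trk [-224.   283.3  198.3] z [-0.007, 0.0, -1.0] y [-0.004, 1.0, 0.0] q [0.398, -0.114, 2.086, 0.003, 1.176, -1.179] F [-0.184, 0.103, 0.499] w 0.466 g 0.0
4, -0.55, -0.32, -0.17, 0, -0.4, 0.2,
-- [0.42  0.199 0.2  ]
4, 0, -0, 5.5, 0, -0, 0,
4, 0, -0, 5.5, 0, -0, 0,
-- [0.42  0.199 0.09 ]
```

>>> move_arm(
  series=[4,-0.5,-0.55,0,0,-0.4,0.2,4,0,0,5.5,0,0,0,4,0,0,5.5,0,0,0,4,0,0,0,0,0,0],
)

```text
time: 15.72
tool_pos: [0.4172, 0.1917, 0.0839]
tcp_rot: [-0.011, -3.131, 0.006]
wrist_force: [0.1, -0.4, 1.3]
width: 0.47
grip_force: 0.0
```

>>> move_arm(
  series=[0.5,0,0,0,0,0,0,0.5,0,0,0,0,0,0,0.5,0,0,0,0,0,0,0.5,0,0,0,0,0,0],
  grip_force=50,
)

```text
time: 16.23
tool_pos: [0.4236, 0.1959, 0.091]
tcp_rot: [0.005, 3.136, 0.003]
wrist_force: [1.2, -0.4, 7.1]
width: 0.126
grip_force: 51.8
```

```bash
python3 - <<'E'
from h import *
st()
g=axes([0,0,-1],tw(1,0,0)-tw(0,0,0));p=read_state()["tool_pos"]
w=[(p+[0,0,.14],None),(tw(44,124,240),g),(tw(44,124,185),g)];check(w);rows(w,0.5)
E
```

```text
t 16.23 pos [0.424, 0.196, 0.091] trk [-215.1  276.8   91. ] z [0.006, 0.002, -1.0] y [0.003, 1.0, 0.002] q [0.38, 0.012, 2.185, -0.001, 0.938, -1.187] F [1.154, -0.39, 7.074] w 0.126 g 51.8
q [ 0.43 -0.14  2.05 -0.    1.23 -1.13] err 0.0 maxstep 0.05 wrist [0.421 0.195 0.642]
q [0.07 0.29 1.57 0.   1.28 0.04] err 0.0 maxstep 0.21 wrist [0.687 0.051 0.651]
q [ 0.07  0.33  1.62 -0.    1.19  0.04] err 0.0 maxstep 0.02 wrist [0.687 0.051 0.596]
0.5, -0.03, 0.01, -4.67, 0, 0, 0,
0.5, -0.03, 0.01, -4.66, 0, 0, 0,
0.5, -0.02, 0.01, -4.67, 0, 0, 0,
-- [0.4236 0.1959 0.231 ]
0.5, -2.93, -1.6, -0.09, 0, 0, 9.8,
0.5, -3.16, -1.08, -0.08, 0, 0, 9.8,
0.5, -3.3, -0.53, -0.09, 0.1, 0, 9.8,
0.5, -3.34, 0.04, -0.08, 0, 0, 9.8,
0.5, -3.29, 0.61, -0.09, 0.1, 0, 9.8,
0.5, -3.14, 1.16, -0.09, 0, 0, 9.8,
0.5, -2.89, 1.68, -0.08, 0.1, 0, 9.8,
0.5, -2.57, 2.14, -0.09, 0.1, 0.1, 9.8,
0.5, -2.16, 2.55, -0.1, 0, 0, 9.8,
-- [0.687  0.0506 0.24  ]
0.5, 0.01, 0, 5.5, 0, 0, -0,
-- [0.687  0.0507 0.185 ]
```

>>> move_arm(
  series=[0.5,0,0,-4.7,0,0,0,0.5,0,0,-4.7,0,0,0,0.5,0,0,-4.7,0,0,0,0.5,-2.9,-1.6,-0.1,0,0,9.8,0.5,-3.2,-1.1,-0.1,0,0,9.8],
)

```text
time: 16.85
tool_pos: [0.4803, 0.1627, 0.233]
tcp_rot: [0.546, 3.091, 0.003]
wrist_force: [-0.3, 1.4, -2.8]
width: 0.123
grip_force: 50.6
```

>>> move_arm(
  series=[0.5,-3.3,-0.5,-0.1,0,0,9.8,0.5,-3.3,0,-0.1,0,0,9.8,0.5,-3.3,0.6,-0.1,0,0,9.8,0.5,-3.1,1.2,-0.1,0,0,9.8,0.5,-2.9,1.7,-0.1,0,0,9.8],
)

```text
time: 17.48
tool_pos: [0.6262, 0.082, 0.2364]
tcp_rot: [-1.781, -2.587, -0.0]
wrist_force: [-0.7, 0.1, -1.2]
width: 0.125
grip_force: 50.6
```

>>> move_arm(
  series=[0.5,-2.6,2.1,-0.1,0,0,9.8,0.5,-2.2,2.5,-0.1,0,0,9.8,0.5,0,0,0,0,0,0,0.5,0,0,0,0,0,0],
)

```text
time: 17.98
tool_pos: [0.6829, 0.0494, 0.238]
tcp_rot: [-2.188, -2.253, 0.001]
wrist_force: [0.1, 0.3, -3.2]
width: 0.127
grip_force: 50.6
```

```bash
python3 - <<'E'
from h import *
st()
g=axes([0,0,-1],tw(1,0,0)-tw(0,0,0))
w=[(tw(44,124,190),g),(tw(44,124,165),g)];rows(w,0.5)
shot("side","s7");b=shot("top","t7")
im=cv2.imread("pics/s7.png");cv2.imwrite("pics/s7c.png",cv2.resize(im[130:280,330:480],(600,600),interpolation=2))
E
```

```text
t 17.98 pos [0.683, 0.049, 0.238] trk [ 39.8 122.9 238. ] z [-0.001, 0.001, -1.0] y [1.0, 0.029, -0.001] q [0.036, 0.283, 1.582, 0.001, 1.278, 0.006] F [0.126, 0.312, -3.171] w 0.127 g 50.6
0.5, 0.1, 0.42, 4.8, -0.1, -0, 0,
-- [0.687  0.0506 0.19  ]
0.5, 0, 0, 2.5, 0, -0, 0,
-- [0.687  0.0506 0.165 ]
```

View pics/s7c.png

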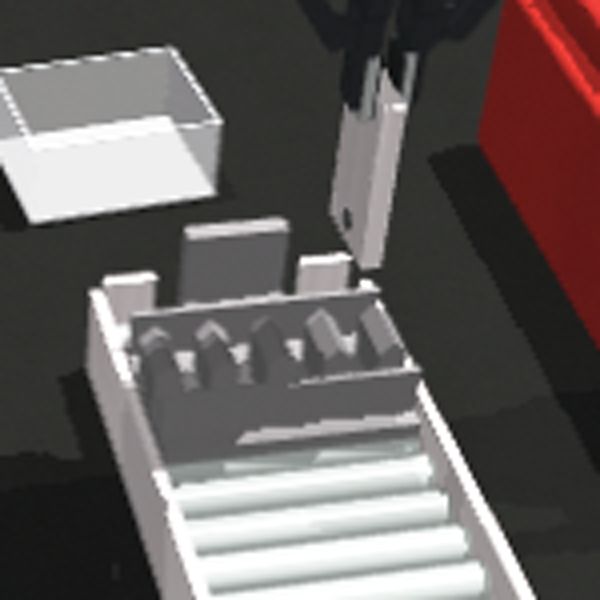

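>>> move_arm(
  series=[0.5,0.1,0.4,2.4,0,0,0,0.5,0,0,2.4,0,0,0,0.5,0,0,0,0,0,0,0.5,0,0,1.2,0,0,0,0.5,0,0,0,0,0,0],
)

```text
time: 18.7
tool_pos: [0.6873, 0.0504, 0.1784]
tcp_rot: [-2.19, -2.252, -0.0]
wrist_force: [-0.2, 0.6, -2.3]
width: 0.13
grip_force: 50.6
```

>>> move_arm(
  series=[0.5,0,0,1.2,0,0,0,0.5,0,0,0,0,0,0],
)

```text
time: 18.95
tool_pos: [0.6886, 0.0502, 0.1662]
tcp_rot: [2.189, 2.251, 0.003]
wrist_force: [2.1, -0.7, -3.0]
width: 0.128
grip_force: 50.7
```

>>> move_arm(
  series=[0.5,0,0,1.2,0,0,0,0.5,0,0,0,0,0,0],
)

```text
time: 19.2
tool_pos: [0.688, 0.0502, 0.1536]
tcp_rot: [2.19, 2.252, 0.001]
wrist_force: [2.9, -0.5, -3.8]
width: 0.126
grip_force: 50.6
```

```bash
python3 - <<'E'
from h import *
st()
E
```

```text
t 19.2 pos [0.688, 0.05, 0.154] trk [ 44.9 123.5 153.6] z [0.001, 0.0, -1.0] y [1.0, 0.028, 0.001] q [0.037, 0.351, 1.654, 0.0, 1.136, 0.009] F [2.928, -0.457, -3.798] w 0.126 g 50.6
```

>>> move_arm(
  series=[0.5,0,0.15,0.5,0,0,0,0.5,0,0,0.3,0,0,0,0.5,0,0,0,0,0,0],
)

```text
time: 19.58
tool_pos: [0.6887, 0.0503, 0.1462]
tcp_rot: [-2.19, -2.252, 0.0]
wrist_force: [0.0, 0.1, -2.2]
width: 0.124
grip_force: 50.6
```

>>> move_arm(
  series=[0.5,0,0,0.2,0,0,0,0.5,0,0,0,0,0,0],
)

```text
time: 19.82
tool_pos: [0.6892, 0.0504, 0.146]
tcp_rot: [2.19, 2.252, 0.001]
wrist_force: [-3.0, 0.6, 5.0]
width: 0.122
grip_force: 51.4
```

```bash
python3 - <<'E'
from h import *
t=np.radians(-25);p=read_state()["tool_pos"]
a=pick(3,.034,.25,t);b=pick(3,.034,.07,t);c=pick(3,.034,.011,t)
w=[(p+[0,0,.1],None),a,b,c];check(w);rows(w,6.4,amax=9)
E
```

```text
q [0.07 0.29 1.56 0.   1.29 0.04] err 0.0 maxstep 0.03 wrist [0.689 0.05  0.657]
q [-0.4  -0.01  1.97 -0.47  1.16  0.02] err 0.0 maxstep 0.1 wrist [ 0.478 -0.205  0.623]
q [-0.4   0.2   2.11 -0.59  0.85  0.24] err 0.0 maxstep 0.05 wrist [ 0.478 -0.205  0.443]
q [-0.4   0.3   2.13 -0.65  0.76  0.33] err 0.0 maxstep 0.02 wrist [ 0.478 -0.205  0.384]
6.4, 0, 0, -5, 0, 0, 0,
6.4, 0, 0.01, -5, 0, 0, 0,
-- [0.6893 0.0504 0.246 ]
6.4, -4.63, -2.94, -0.05, 0.4, -2.8, 1.7,
6.4, -4.71, -2.8, 0.2, 0.4, -2.8, 1.7,
6.4, -4.77, -2.66, 0.45, 0.4, -2.8, 1.7,
6.4, -4.82, -2.51, 0.7, 0.4, -2.7, 1.7,
6.4, -4.85, -2.36, 0.95, 0.4, -2.8, 1.7,
6.4, -4.87, -2.21, 1.2, 0.4, -2.7, 1.7,
6.4, -4.87, -2.06, 1.45, 0.3, -2.8, 1.7,
6.4, -4.85, -1.91, 1.69, 0.4, -2.7, 1.7,
6.4, -4.83, -1.74, 1.94, 0.3, -2.8, 1.7,
-- [ 0.4364 -0.3732  0.25  ]
6.4, 2.54, -0.01, 5.44, 0, 0, -0,
6.4, 2.54, -0, 5.43, 0, 0, -0,
6.4, 2.54, -0.01, 5.44, 0, 0, -0,
-- [ 0.4363 -0.3732  0.07  ]
6.4, 2.5, -0, 5.34, 0, 0, -0,
-- [ 0.4364 -0.3732  0.011 ]
```

>>> move_arm(
  series=[1.9,0,0,-0.2,0,0,0,1.9,0,0,0,0,0,0,1.9,0,0,-2.5,0,0,0,1.9,0,0,-4,0,0,0,6.4,0,0,-4,0,0,0],
)

```text
time: 20.45
tool_pos: [0.6888, 0.0501, 0.2518]
tcp_rot: [-2.19, -2.252, 0.001]
wrist_force: [0.6, 0.5, -0.0]
width: 0.418
grip_force: 0.0
```

>>> move_arm(
  series=[6.4,-4.6,-2.9,-0.1,0.4,-2.8,1.7,6.4,-4.7,-2.8,0.2,0.4,-2.8,1.7,6.4,-4.8,-2.7,0.5,0.4,-2.8,1.7,6.4,-4.8,-2.5,0.7,0.4,-2.8,1.7,6.4,-4.9,-2.4,1,0.4,-2.8,1.7],
)

```text
time: 21.08
tool_pos: [0.5474, -0.1867, 0.2536]
tcp_rot: [2.228, 1.972, -0.293]
wrist_force: [-0.5, -0.2, 0.2]
width: 0.752
grip_force: 0.0
```

>>> move_arm(
  series=[6.4,-4.9,-2.2,1.2,0.4,-2.7,1.7,6.4,-4.9,-2.1,1.5,0.3,-2.7,1.7,6.4,-4.8,-1.9,1.7,0.4,-2.7,1.7,6.4,-4.8,-1.7,1.9,0.3,-2.7,1.7,6.4,0,0,0,0,0,0],
)

```text
time: 21.7
tool_pos: [0.4339, -0.3753, 0.2547]
tcp_rot: [2.234, 1.741, -0.495]
wrist_force: [-0.4, 0.1, -0.0]
width: 0.749
grip_force: 0.0
```

```bash
python3 - <<'E'
from h import *
st();t=np.radians(-25);rows([pick(3,.034,.07,t),pick(3,.034,.011,t)],6.4,amax=9)
im=shot("top","t8");cv2.imwrite("pics/t8c.png",cv2.resize(im[120:300,140:380],(800,600)))
E
```

```text
t 21.7 pos [0.434, -0.375, 0.255] trk [-221.3 -294.4  254.7] z [-0.104, -0.409, -0.907] y [0.97, -0.244, -0.0] q [-0.514, -0.009, 1.941, -0.466, 1.133, -0.083] F [-0.369, 0.095, -0.029] w 0.749 g 0.0
6.4, 2.01, 0.05, 4.16, -0, -0, -0.1,
6.4, 2.01, 0.05, 4.16, -0, -0, -0,
6.4, 2.01, 0.05, 4.15, -0.1, -0, -0.1,
6.4, 2, 0.05, 4.16, -0, -0, -0,
-- [ 0.4363 -0.3732  0.07  ]
6.4, 2.49, 0.01, 5.35, -0, -0, -0,
-- [ 0.4364 -0.3733  0.011 ]
```

View pics/t8c.png

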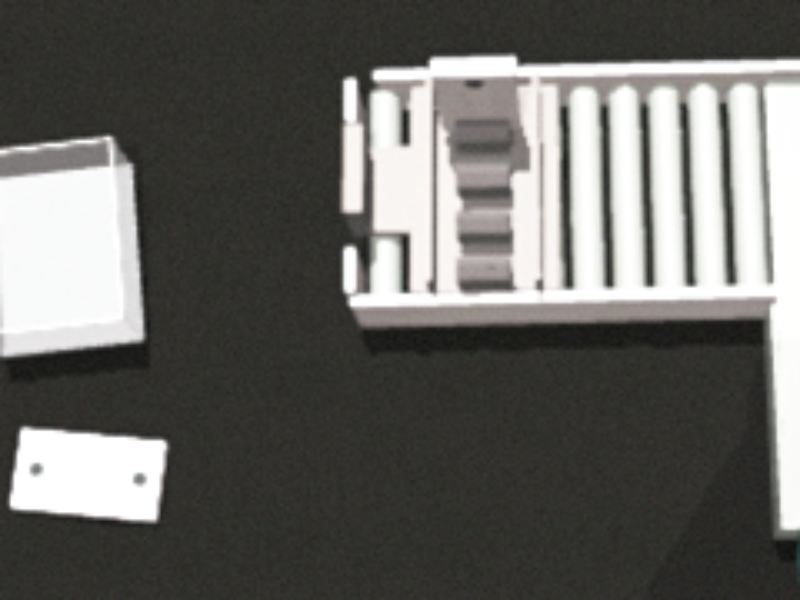

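>>> move_arm(
  series=[6.4,2.6,0,5.5,0,0,-0.1,6.4,2.6,0.1,5.5,0,0,0,6.4,2.6,0.1,5.5,0,0,0,6.4,2.6,0,5.5,0,0,0,6.4,0,0,0,0,0,0],
)

```text
time: 22.38
tool_pos: [0.4385, -0.371, 0.0083]
tcp_rot: [2.229, 1.753, -0.495]
wrist_force: [-0.6, 0.5, 0.5]
width: 0.751
grip_force: 0.0
```

```bash
python3 - <<'E'
from h import *
st();t=np.radians(-25);rows([pick(3,.034,.012,t)],6.4,amax=9)
E
```

```text
t 22.38 pos [0.438, -0.371, 0.008] trk [-216.6 -290.3    8.3] z [-0.103, -0.407, -0.907] y [0.972, -0.237, -0.005] q [-0.504, 0.301, 2.114, -0.66, 0.725, 0.236] F [-0.605, 0.545, 0.465] w 0.751 g 0.0
6.4, -0.39, -0.15, -0.22, -0.1, -0.2, 0.3,
-- [ 0.4364 -0.3732  0.012 ]
```

>>> move_arm(
  series=[6.4,-0.2,-0.1,-0.2,0,0,0.2,4.8,0,0,0,0,0,0,4.8,0,0,0,0,0,0,4.8,0,0,0,0,0,0,4.8,0,0,0,0,0,0],
  grip_force=50,
)

```text
time: 23.0
tool_pos: [0.4384, -0.3735, 0.0164]
tcp_rot: [2.231, 1.74, -0.49]
wrist_force: [-1.3, 4.0, 5.9]
width: 0.586
grip_force: 51.0
```

```bash
python3 - <<'E'
from h import *
st();p=read_state()["tool_pos"]
t=np.radians(-25)
w=[(p+[0,0,.25],None),(np.array([.42,.10,.27]),axes([0,-np.sin(.436),-np.cos(.436)],[1,0,0])),stand(.42,.19,.18),stand(.42,.19,.1)]
check(w);rows(w,4.8,amax=9)
E
```

```text
t 23.0 pos [0.438, -0.373, 0.016] trk [-216.7 -292.7   16.4] z [-0.098, -0.411, -0.906] y [0.97, -0.242, 0.004] q [-0.508, 0.287, 2.114, -0.656, 0.73, 0.232] F [-1.29, 3.954, 5.904] w 0.586 g 51.0
q [-0.4  -0.03  1.95 -0.47  1.18  0.01] err 0.0 maxstep 0.08 wrist [ 0.479 -0.205  0.639]
q [ 0.58 -0.07  1.98 -0.36  1.49  0.66] err 0.0 maxstep 0.18 wrist [0.42  0.274 0.643]
q [-0.41  0.26  2.26  1.    1.44 -1.01] err 0.0 maxstep 0.32 wrist [ 0.42  -0.183  0.354]
q [-0.41  0.44  2.26  1.02  1.34 -1.15] err 0.0 maxstep 0.03 wrist [ 0.42  -0.183  0.274]
4.8, -2.11, 0.02, -4.53, 0, 0, 0,
4.8, -2.11, 0.02, -4.53, 0, 0, -0,
4.8, -2.11, 0.02, -4.53, 0, 0, -0,
4.8, -2.11, 0.03, -4.54, 0, 0, -0,
4.8, -2.11, 0.02, -4.53, 0, 0, -0,
-- [ 0.4384 -0.3734  0.2664]
4.8, 5.13, -1.66, -2.45, -0.7, 0, -1.6,
4.8, 5.18, -1.48, -2.47, -0.7, 0, -1.6,
4.8, 5.21, -1.31, -2.48, -0.7, 0, -1.6,
4.8, 5.25, -1.13, -2.5, -0.7, 0, -1.6,
4.8, 5.28, -0.95, -2.51, -0.7, 0, -1.6,
4.8, 5.3, -0.78, -2.52, -0.7, 0, -1.6,
4.8, 5.32, -0.6, -2.53, -0.7, 0, -1.6,
4.8, 5.34, -0.41, -2.54, -0.8, 0, -1.6,
-- [0.42 0.1  0.27]
4.8, 1.2, -0, 0.44, 0, 9, -0,
4.8, 1.11, -0, 0.62, 0, 9, -0,
4.8, 1, -0, 0.78, 0, 9, -0,
4.8, 0.87, -0, 0.93, 0, 9, -0,
4.8, 0.71, -0, 1.05, 0, 9, -0,
4.8, 0.54, -0, 1.15, 0, 9, -0,
4.8, 0.35, -0, 1.22, 0, 9, -0,
4.8, 0.16, -0, 1.27, 0, 9, 0,
4.8, -0.05, -0, 1.27, 0, 9, 0,
4.8, -0.24, -0.01, 1.25, 0, 9, 0,
-- [0.42 0.19 0.18]
4.8, -3.63, -0, 1.69, 0, -0, 0,
4.8, -3.62, -0, 1.69, 0, -0, 0,
-- [0.42 0.19 0.1 ]
```

>>> move_arm(
  series=[4.8,-2.1,0,-4.5,0,0,0,4.8,-2.1,0,-4.5,0,0,0,4.8,-2.1,0,-4.5,0,0,0,4.8,-2.1,0,-4.5,0,0,0,4.8,-2.1,0,-4.6,0,0,0],
)

```text
time: 23.62
tool_pos: [0.4364, -0.3726, 0.2655]
tcp_rot: [2.232, 1.742, -0.491]
wrist_force: [1.3, -0.1, -1.9]
width: 0.575
grip_force: 51.8
```

```bash
python3 - <<'E'
from h import *
st()
im=shot("side","s9");im2=shot("top","t9");g=cv2.cvtColor(im2,cv2.COLOR_BGR2GRAY)
print((g[255:292,458:512]>150).sum())
cv2.imwrite("pics/s9c.png",im[150:480,200:520])
E
```

```text
t 23.62 pos [0.436, -0.373, 0.266] trk [-218.7 -291.8  265.5] z [-0.1, -0.409, -0.907] y [0.97, -0.242, 0.002] q [-0.508, -0.017, 1.928, -0.461, 1.151, -0.089] F [1.327, -0.118, -1.879] w 0.575 g 51.8
190
```

View pics/s9c.png

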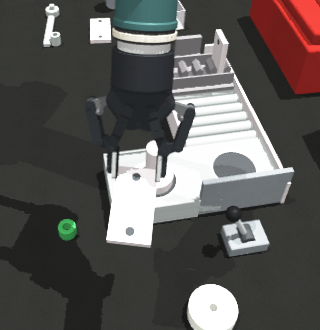

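>>> move_arm(
  series=[4.8,5.1,-1.7,-2.4,-0.7,0,-1.6,4.8,5.2,-1.5,-2.5,-0.7,0,-1.6,4.8,5.2,-1.3,-2.5,-0.7,0,-1.6,4.8,5.2,-1.1,-2.5,-0.7,0,-1.6,4.8,5.3,-1,-2.5,-0.7,0,-1.6],
  grip_force=65,
)

```text
time: 24.35
tool_pos: [0.4237, -0.0757, 0.2659]
tcp_rot: [2.078, 1.897, -0.46]
wrist_force: [0.9, 0.9, -1.9]
width: 0.577
grip_force: 54.3
```

>>> move_arm(
  series=[4.8,5.3,-0.8,-2.5,-0.7,0,-1.6,4.8,5.3,-0.6,-2.5,-0.7,0,-1.6,4.8,5.3,-0.4,-2.5,-0.7,0,-1.6,4.8,1.2,0,0.4,0,9,0,4.8,1.1,0,0.6,0,9,0],
)

```text
time: 24.98
tool_pos: [0.4168, 0.1202, 0.2493]
tcp_rot: [2.157, 2.169, -0.13]
wrist_force: [0.1, 0.2, -1.9]
width: 0.57
grip_force: 54.6
```

>>> move_arm(
  series=[4.8,1,0,0.8,0,9,0,4.8,0.9,0,0.9,0,9,0,4.8,0.7,0,1,0,9,0,4.8,0.5,0,1.2,0,9,0,4.8,0.3,0,1.2,0,9,0],
)

```text
time: 25.6
tool_pos: [0.4172, 0.1613, 0.205]
tcp_rot: [-1.838, -1.833, -0.636]
wrist_force: [-0.3, 0.2, -1.9]
width: 0.574
grip_force: 58.3
```

>>> move_arm(
  series=[4.8,0.2,0,1.3,0,9,0,4.8,0,0,1.3,0,9,0,4.8,-0.2,0,1.2,0,9,0,4.8,0,0,0,0,0,0],
)

```text
time: 26.1
tool_pos: [0.4149, 0.1893, 0.1753]
tcp_rot: [-1.528, -1.51, -0.96]
wrist_force: [-0.4, -0.3, -1.6]
width: 0.572
grip_force: 60.8
```

```bash
python3 - <<'E'
from h import *
st();rows([stand(.42,.19,.095)],4.8,amax=9)
im=shot("top","t10");g=cv2.cvtColor(im,cv2.COLOR_BGR2GRAY)
# plate top edge & face : corner columns along rows
for y in range(256,286,4): print(y,g[y,196:236].tolist())
E
```

```text
t 26.1 pos [0.415, 0.189, 0.175] trk [-224.   270.4  175.3] z [-0.004, 0.907, -0.421] y [1.0, -0.002, -0.015] q [-0.336, 0.148, 2.31, 1.041, 1.435, -0.91] F [-0.352, -0.296, -1.646] w 0.572 g 60.8
4.8, -3.62, 0.31, 1.72, -0.1, -0, -0.4,
4.8, -3.62, 0.28, 1.72, -0.1, -0.1, -0.4,
-- [0.42   0.19   0.0951]
256 [48, 41, 41, 64, 203, 255, 255, 255, 255, 255, 255, 160, 109, 101, 85, 53, 37, 38, 37, 42, 43, 43, 45, 48, 40, 38, 42, 42, 43, 36, 43, 38, 40, 46, 50, 45, 47, 50, 47, 49]
260 [49, 44, 38, 82, 247, 255, 255, 255, 255, 255, 255, 152, 107, 113, 117, 119, 117, 110, 80, 50, 47, 49, 49, 44, 42, 41, 40, 43, 39, 43, 43, 38, 43, 43, 46, 48, 48, 47, 45, 58]
264 [47, 45, 47, 79, 248, 255, 255, 255, 255, 255, 255, 144, 92, 109, 116, 114, 113, 118, 115, 92, 61, 46, 48, 51, 34, 43, 33, 45, 43, 35, 43, 31, 47, 49, 48, 50, 45, 46, 47, 51]
268 [46, 44, 36, 98, 249, 255, 255, 255, 255, 255, 241, 97, 77, 118, 119, 115, 116, 118, 113, 94, 49, 43, 47, 45, 47, 40, 41, 38, 39, 43, 42, 38, 39, 39, 36, 38, 40, 38, 45, 52]
272 [47, 40, 61, 191, 255, 255, 255, 255, 255, 255, 175, 111, 119, 114, 117, 119, 120, 96, 74, 69, 48, 44, 42, 46, 44, 39, 40, 38, 40, 37, 39, 45, 46, 40, 37, 42, 46, 54, 61, 67]
276 [47, 44, 66, 225, 255, 255, 255, 255, 255, 255, 158, 115, 117, 120, 118, 114, 113, 105, 93, 79, 49, 43, 45, 41, 42, 40, 35, 35, 42, 44, 52, 55, 57, 58, 58, 61, 61, 60, 60, 58]
280 [49, 46, 40, 67, 116, 140, 152, 163, 171, 209, 240, 248, 250, 249, 250, 251, 249, 249, 250, 250, 249, 251, 252, 242, 165, 78, 59, 58, 59, 60, 61, 64, 63, 63, 49, 35, 22, 30, 25, 25]
284 [47, 45, 46, 45, 42, 43, 46, 43, 61, 87, 122, 124, 86, 64, 59, 63, 64, 59, 62, 62, 57, 62, 60, 59, 58, 57, 54, 51, 43, 46, 50, 42, 34, 24, 27, 25, 35, 33, 43, 39]
```

```bash
python3 - <<'E'
from h import *
a,b=p2w("top",(206.6,264),.191),p2w("top",(215.2,264),.091);print(a,b)
# reference: plate2 in t5 same rows
g=cv2.cvtColor(cv2.imread("pics/t5.png"),cv2.COLOR_BGR2GRAY);print(g[264,196:236].tolist())
E
```

```text
[[0.41779522 0.19220357 0.191     ]] [[0.43398805 0.1936657  0.091     ]]
[50, 40, 43, 51, 46, 43, 38, 84, 249, 255, 255, 255, 255, 255, 255, 113, 85, 114, 113, 111, 116, 114, 109, 80, 44, 41, 37, 38, 41, 39, 41, 39, 40, 46, 51, 42, 44, 49, 49, 49]
```

>>> move_arm(
  series=[4.8,-3.6,0.3,1.7,-0.1,0,-0.4,4.8,-3.4,0.3,1.6,-0.1,0,-0.4,4.8,0,0,0,0,0,0],
)

```text
time: 26.52
tool_pos: [0.4229, 0.1902, 0.1015]
tcp_rot: [-1.518, -1.531, -0.976]
wrist_force: [0.3, -0.2, -0.8]
width: 0.574
grip_force: 60.8
```

>>> move_arm(
  series=[4.8,-0.5,0,0.2,0,0,0,4.8,0,0,0,0,0,0],
)

```text
time: 26.78
tool_pos: [0.4242, 0.1895, 0.0976]
tcp_rot: [-1.517, -1.534, -0.981]
wrist_force: [-0.3, -0.8, -0.5]
width: 0.575
grip_force: 60.8
```

>>> move_arm(
  series=[4.8,-0.3,0,0.15,0,0,0,4.8,0,0,0,0,0,0],
)

```text
time: 27.02
tool_pos: [0.4235, 0.1896, 0.0932]
tcp_rot: [-1.518, -1.531, -0.979]
wrist_force: [-0.5, 1.2, -1.5]
width: 0.575
grip_force: 60.7
```

>>> move_arm(
  series=[4.8,-0.5,0,0.2,0,0,0,4.8,0,0,0,0,0,0],
)

```text
time: 27.28
tool_pos: [0.4232, 0.1894, 0.087]
tcp_rot: [-1.518, -1.529, -0.978]
wrist_force: [0.2, 0.4, -1.9]
width: 0.576
grip_force: 60.8
```

>>> move_arm(
  series=[4.8,-0.3,0,0.15,0,0,0,4.8,0,0,0,0,0,0],
)

```text
time: 27.52
tool_pos: [0.4233, 0.1901, 0.0857]
tcp_rot: [-1.513, -1.527, -0.981]
wrist_force: [-1.8, -0.7, 6.2]
width: 0.573
grip_force: 61.2
```

>>> move_arm(
  series=[4.8,-0.2,0,0.1,0,0,0,4.8,0,0,0,0,0,0],
)

```text
time: 27.78
tool_pos: [0.4233, 0.1908, 0.0854]
tcp_rot: [-1.509, -1.525, -0.984]
wrist_force: [-2.9, -1.7, 14.4]
width: 0.576
grip_force: 61.9
```

>>> move_arm(
  series=[4.8,0.15,0,-0.07,0,0,0,6.6,0,0,0,0,0,0,6.6,0,0,0,0,0,0,6.6,0,0,0,0,0,0],
)

```text
time: 28.28
tool_pos: [0.4234, 0.1896, 0.0834]
tcp_rot: [-1.518, -1.53, -0.979]
wrist_force: [-0.5, 0.1, -0.1]
width: 0.77
grip_force: 0.0
```

>>> move_arm(
  series=[6.6,0,0,-1,0,0,0,6.6,0,0,-3,0,0,0,6.6,0,0,-5,0,0,0,6.6,0,0,-5,0,0,0,4,5,-0.4,-2.2,0,0,0],
)

```text
time: 28.9
tool_pos: [0.4192, 0.0608, 0.1969]
tcp_rot: [-1.522, -1.525, -0.979]
wrist_force: [0.3, -0.1, 0.7]
width: 0.575
grip_force: 0.0
```

```bash
cat >> h.py <<'E'
def topblob(f):
    im=shot("top",f);g=cv2.cvtColor(im,cv2.COLOR_BGR2GRAY);s=(g[245:297,200:240]>215).astype('u1')
    n,l,t,c=cv2.connectedComponentsWithStats(s)
    for k in range(1,n):
        if t[k,4]>60: print("blob",t[k],p2w("top",c[k]+[200,245],.1)[0])
E
python3 - <<'E'
from h import *
st();topblob("t11")
p=np.array([.421,.196,.2]);d=axes([0,0,-1],[0,1,0])
rows([(p,d)],4)
E
```

```text
t 28.9 pos [0.419, 0.061, 0.197] trk [-223.5  141.9  196.9] z [0.005, 0.907, -0.421] y [1.0, -0.002, 0.007] q [-0.586, 0.194, 2.195, 0.861, 1.604, -0.969] F [0.332, -0.113, 0.746] w 0.575 g 0.0
blob [  8  11   7  26 162] [0.42267708 0.200275   0.1       ]
4, 0.48, 0, 1.13, 4.7, -4.5, -7.2,
4, 0.56, 0.16, 1.08, 4.7, -4.5, -7.2,
4, 0.61, 0.32, 1.02, 4.7, -4.5, -7.1,
4, 0.64, 0.47, 0.93, 4.7, -4.6, -7.1,
4, 0.64, 0.63, 0.84, 4.6, -4.6, -7.2,
4, 0.62, 0.77, 0.73, 4.6, -4.5, -7.2,
4, 0.56, 0.9, 0.62, 4.7, -4.5, -7.1,
4, 0.49, 1.01, 0.49, 4.7, -4.6, -7.1,
4, 0.39, 1.1, 0.37, 4.6, -4.6, -7.2,
4, 0.28, 1.17, 0.26, 4.6, -4.5, -7.2,
4, 0.14, 1.2, 0.14, 4.7, -4.5, -7.1,
-- [0.421 0.196 0.2  ]
```

Plate stands at about (0.4227, 0.200). Regrasp from above.

>>> move_arm(
  series=[4,0.5,0,1.1,4.7,-4.5,-7.2,4,0.6,0.2,1.1,4.7,-4.5,-7.2,4,0.6,0.3,1,4.7,-4.5,-7.1,4,0.6,0.5,0.9,4.7,-4.6,-7.1,4,0.6,0.6,0.8,4.6,-4.6,-7.2],
)

```text
time: 29.58
tool_pos: [0.4195, 0.1239, 0.1959]
tcp_rot: [-0.982, -2.41, -0.634]
wrist_force: [0.4, 0.3, 0.3]
width: 0.466
grip_force: 0.0
```

>>> move_arm(
  series=[4,0.6,0.8,0.7,4.6,-4.5,-7.2,4,0.6,0.9,0.6,4.7,-4.5,-7.1,4,0.5,1,0.5,4.7,-4.6,-7.1,4,0.4,1.1,0.4,4.6,-4.6,-7.2,4,0.3,1.2,0.3,4.6,-4.5,-7.2],
)

```text
time: 30.2
tool_pos: [0.4192, 0.186, 0.1941]
tcp_rot: [-0.181, -3.052, -0.12]
wrist_force: [0.4, 0.0, -1.4]
width: 0.469
grip_force: 0.0
```

>>> move_arm(
  series=[4,0.1,1.2,0.1,4.7,-4.5,-7.1,4,0,0,0,0,0,0,4,0,0,0,0,0,0],
)

```text
time: 30.58
tool_pos: [0.4191, 0.1976, 0.1935]
tcp_rot: [0.001, -3.133, 0.001]
wrist_force: [-0.8, -0.9, -0.1]
width: 0.47
grip_force: 0.0
```

```bash
python3 - <<'E'
from h import *
st();p=np.array([.4225,.200,.2]);d=axes([0,0,-1],[0,1,0])
rows([(p,d),(p-[0,0,.111],d)],4)
E
```

```text
t 30.57 pos [0.419, 0.198, 0.194] trk [-219.5  278.7  193.5] z [-0.008, -0.0, -1.0] y [-0.001, 1.0, -0.0] q [0.385, -0.104, 2.086, 0.003, 1.167, -1.188] F [-0.819, -0.941, -0.06] w 0.47 g 0.0
4, -0.33, 0.24, -0.65, -0, -0.5, 0,
-- [0.4225 0.2    0.2   ]
4, 0, 0, 5.55, -0, 0, 0,
4, 0, 0, 5.55, -0, 0, 0,
-- [0.4225 0.2    0.089 ]
```

>>> move_arm(
  series=[4,-0.3,0.2,0,0,-0.4,0,4,0,0,5.2,0,0,0,4,0,0,5.2,0,0,0,4,0,0,0,0,0,0],
)

```text
time: 31.08
tool_pos: [0.4187, 0.1973, 0.0854]
tcp_rot: [-0.001, -3.132, 0.007]
wrist_force: [-0.5, 0.4, 0.5]
width: 0.47
grip_force: 0.0
```

>>> move_arm(
  series=[0.5,0,0,0,0,0,0,0.5,0,0,0,0,0,0,0.5,0,0,0,0,0,0,0.5,0,0,0,0,0,0],
  grip_force=50,
)

```text
time: 31.58
tool_pos: [0.4247, 0.2008, 0.0922]
tcp_rot: [-0.003, 3.136, 0.002]
wrist_force: [1.0, -0.3, 6.9]
width: 0.127
grip_force: 51.7
```

```bash
python3 - <<'E'
from h import *
st()
g=axes([0,0,-1],tw(1,0,0)-tw(0,0,0));p=read_state()["tool_pos"]
w=[(p+[0,0,.15],None),(tw(14,124,242),g)];check(w);rows(w,0.5)
E
```

```text
t 31.57 pos [0.425, 0.201, 0.092] trk [-213.9  281.7   92.2] z [0.005, 0.001, -1.0] y [-0.002, 1.0, 0.001] q [0.389, 0.017, 2.178, -0.001, 0.942, -1.183] F [0.967, -0.297, 6.91] w 0.127 g 51.7
q [ 0.44 -0.14  2.03 -0.    1.25 -1.13] err 0.0 maxstep 0.05 wrist [0.423 0.2   0.653]
q [0.08 0.23 1.64 0.   1.27 0.05] err 0.0 maxstep 0.21 wrist [0.657 0.05  0.653]
0.5, -0.03, 0.01, -5, 0, 0, 0,
0.5, -0.02, 0, -5, 0, 0, 0,
0.5, -0.03, 0.01, -5, 0, 0, 0,
-- [0.4247 0.2008 0.2422]
0.5, -2.58, -1.68, 0.01, 0, 0, 9.8,
0.5, -2.83, -1.22, 0.01, 0, 0, 9.8,
0.5, -2.99, -0.72, 0.01, 0, 0, 9.8,
0.5, -3.07, -0.2, 0.02, 0, 0, 9.8,
0.5, -3.06, 0.32, 0.01, 0.1, 0, 9.9,
0.5, -2.96, 0.84, 0.01, 0.1, 0, 9.8,
0.5, -2.78, 1.34, 0.01, 0, 0, 9.9,
0.5, -2.5, 1.79, 0.02, 0.1, 0, 9.8,
0.5, -2.16, 2.2, 0.01, 0, 0.1, 9.9,
-- [0.6571 0.0498 0.242 ]
```

>>> move_arm(
  series=[0.5,0,0,-5,0,0,0,0.5,0,0,-5,0,0,0,0.5,0,0,-5,0,0,0,0.5,-2.6,-1.7,0,0,0,9.8,0.5,-2.8,-1.2,0,0,0,9.8],
)

```text
time: 32.2
tool_pos: [0.4747, 0.1667, 0.2413]
tcp_rot: [0.538, 3.093, 0.001]
wrist_force: [0.5, -0.0, -1.2]
width: 0.123
grip_force: 50.6
```

>>> move_arm(
  series=[0.5,-3,-0.7,0,0,0,9.8,0.5,-3.1,-0.2,0,0,0,9.8,0.5,-3.1,0.3,0,0,0,9.9,0.5,-3,0.8,0,0,0,9.8,0.5,-2.8,1.3,0,0,0,9.9],
)

```text
time: 32.83
tool_pos: [0.6037, 0.0808, 0.2397]
tcp_rot: [-1.779, -2.589, 0.001]
wrist_force: [-0.6, 0.1, -3.0]
width: 0.124
grip_force: 50.6
```

>>> move_arm(
  series=[0.5,-2.5,1.8,0,0,0,9.8,0.5,-2.1,2.2,0,0,0,9.9,0.5,0,0,0,0,0,0,0.5,0,0,0,0,0,0],
)

```text
time: 33.33
tool_pos: [0.6542, 0.0486, 0.2393]
tcp_rot: [-2.188, -2.253, 0.002]
wrist_force: [0.4, -0.2, -0.9]
width: 0.124
grip_force: 50.6
```

```bash
python3 - <<'E'
from h import *
st()
g=axes([0,0,-1],tw(1,0,0)-tw(0,0,0))
w=[(tw(14,124,190),g),(tw(14,124,165),g)];rows(w,0.5)
E
```

```text
t 33.33 pos [0.654, 0.049, 0.239] trk [ 11.1 122.9 239.3] z [-0.001, -0.0, -1.0] y [1.0, 0.029, -0.001] q [0.036, 0.229, 1.647, -0.0, 1.267, 0.007] F [0.432, -0.185, -0.877] w 0.124 g 50.6
0.5, 0.11, 0.3, 4.93, -0.1, 0, 0,
-- [0.6571 0.0498 0.19  ]
0.5, -0, -0, 2.5, 0, 0, 0,
-- [0.6571 0.0498 0.165 ]
```

>>> move_arm(
  series=[0.5,0.1,0.3,2.5,0,0,0,0.5,0,0,2.4,0,0,0,0.5,0,0,0,0,0,0,0.5,0,0,1.2,0,0,0,0.5,0,0,0,0,0,0],
)

```text
time: 33.95
tool_pos: [0.6574, 0.0496, 0.1785]
tcp_rot: [-2.189, -2.253, 0.001]
wrist_force: [-0.7, -0.3, -1.7]
width: 0.129
grip_force: 50.5
```

>>> move_arm(
  series=[0.5,0,0,1.2,0,0,0,0.5,0,0,0,0,0,0],
)

```text
time: 34.2
tool_pos: [0.6574, 0.0493, 0.1656]
tcp_rot: [-2.19, -2.252, 0.002]
wrist_force: [0.5, -0.8, -1.4]
width: 0.127
grip_force: 50.5
```

>>> move_arm(
  series=[0.5,0,0,1,0,0,0,0.5,0,0,0,0,0,0],
)

```text
time: 34.45
tool_pos: [0.6574, 0.0493, 0.1555]
tcp_rot: [-2.19, -2.252, 0.002]
wrist_force: [0.3, 0.1, -1.7]
width: 0.125
grip_force: 50.5
```

```bash
python3 - <<'E'
from h import *
st()
E
```

```text
t 34.45 pos [0.657, 0.049, 0.156] trk [ 14.4 123.5 155.5] z [-0.001, -0.001, -1.0] y [1.0, 0.028, -0.001] q [0.037, 0.296, 1.722, -0.001, 1.125, 0.01] F [0.278, 0.099, -1.702] w 0.125 g 50.5
```

Down to floor (expected ~0.147).

>>> move_arm(
  series=[0.5,0,0,0.5,0,0,0,0.5,0,0,0.3,0,0,0,0.5,0,0,0,0,0,0],
)

```text
time: 34.83
tool_pos: [0.6576, 0.0494, 0.1483]
tcp_rot: [-2.19, -2.252, 0.001]
wrist_force: [1.3, 0.3, -1.6]
width: 0.127
grip_force: 50.6
```

>>> move_arm(
  series=[0.5,0,0,0.2,0,0,0,0.5,0,0,0,0,0,0],
)

```text
time: 35.08
tool_pos: [0.6582, 0.0494, 0.1472]
tcp_rot: [2.189, 2.252, 0.0]
wrist_force: [0.7, -0.4, 0.5]
width: 0.124
grip_force: 50.8
```

>>> move_arm(
  series=[0.5,0,0,0.2,0,0,0,0.5,0,0,0,0,0,0],
)

```text
time: 35.33
tool_pos: [0.6587, 0.0496, 0.1472]
tcp_rot: [2.189, 2.251, 0.002]
wrist_force: [-1.7, 1.1, 8.2]
width: 0.127
grip_force: 51.9
```

```bash
python3 - <<'E'
from h import *
st()
can=p2w("top",(95,228),.12)[0];print("can",can,"side",p2w("side",(315,119),.12)[0])
for n,p in(("bin corner",(183,223)),("bin in",(131,227)),("bin R top",(180,163)),("ratch",(185,327)),("socket",(177,314))):print(n,p2w("top",p,.06 if 'bin' in n else .02)[0])
for t in(-25,-15,-10,0):
    P,G=pick(1,.034,.012,np.radians(t));b=-G.as_matrix()[:,2]
    for d in(.065,.1,.15,.2): x=P+b*d;print(t,d,x.round(3),"lat",np.linalg.norm(x[:2]-can[:2]).round(3))
t=np.radians(-25);p=read_state()["tool_pos"]
w=[(p+[0,0,.1],None),pick(1,.034,.25,t),pick(1,.034,.07,t),pick(1,.034,.011,t)];check(w)
E
```

```text
t 35.33 pos [0.659, 0.05, 0.147] trk [ 15.7 123.8 147.2] z [0.002, -0.0, -1.0] y [1.0, 0.028, 0.002] q [0.038, 0.304, 1.729, -0.0, 1.107, 0.01] F [-1.743, 1.077, 8.213] w 0.127 g 51.9
can [0.50428953 0.44735325 0.12      ] side [0.50801116 0.44101872 0.12      ]
bin corner [0.53048791 0.27494546 0.06      ]
bin in [0.52070131 0.39096738 0.06      ]
bin R top [0.67063938 0.28974524 0.06      ]
ratch [0.30379978 0.26801505 0.02      ]
socket [0.33224838 0.28730901 0.02      ]
-25 0.065 [0.456 0.382 0.071] lat 0.081
-25 0.1 [0.457 0.397 0.103] lat 0.069
-25 0.15 [0.459 0.418 0.148] lat 0.054
-25 0.2 [0.461 0.439 0.193] lat 0.044
-15 0.065 [0.455 0.371 0.075] lat 0.091
-15 0.1 [0.456 0.38  0.109] lat 0.083
-15 0.15 [0.457 0.393 0.157] lat 0.072
-15 0.2 [0.458 0.406 0.205] lat 0.062
-10 0.065 [0.455 0.366 0.076] lat 0.095
-10 0.1 [0.455 0.372 0.11 ] lat 0.09
-10 0.15 [0.456 0.381 0.16 ] lat 0.082
-10 0.2 [0.457 0.389 0.209] lat 0.075
0 0.065 [0.454 0.355 0.077] lat 0.106
0 0.1 [0.454 0.355 0.112] lat 0.106
0 0.15 [0.454 0.355 0.162] lat 0.106
0 0.2 [0.454 0.355 0.212] lat 0.106
q [ 0.08  0.23  1.63 -0.    1.28  0.05] err 0.0 maxstep 0.03 wrist [0.658 0.05  0.658]
q [ 0.84  0.34  1.56 -0.25  1.6   0.97] err 0.0 maxstep 0.17 wrist [0.469 0.528 0.623]
q [ 0.84  0.5   1.69 -0.26  1.32  1.04] err 0.0 maxstep 0.05 wrist [0.469 0.528 0.443]
q [ 0.84  0.57  1.7  -0.27  1.23  1.07] err 0.0 maxstep 0.01 wrist [0.469 0.528 0.384]
```

```bash
python3 - <<'E'
from h import *
t=np.radians(-15);p=read_state()["tool_pos"]
w=[(p+[0,0,.1],None),pick(1,.034,.26,t)];q=check(w);rows(w,6.4,amax=9)
w=[pick(1,.034,.01,t),pick(1,.034,.16,t),stand(.42,.30,.18,15),stand(.42,.30,.085,15)];check(w,n=10,q=q)
E
```

```text
q [ 0.08  0.23  1.63 -0.    1.28  0.05] err 0.0 maxstep 0.03 wrist [0.658 0.05  0.658]
q [ 0.78  0.22  1.65 -0.17  1.48  0.9 ] err 0.0 maxstep 0.15 wrist [0.463 0.461 0.657]
6.4, -0, 0.01, -5, 0, 0, 0,
6.4, -0, 0.01, -5, 0, 0, 0,
-- [0.6587 0.0496 0.2472]
6.4, 4.44, -2.81, -0.19, 0.1, -2.1, 0.9,
6.4, 4.38, -2.88, -0.35, 0.1, -2.1, 0.9,
6.4, 4.32, -2.94, -0.5, 0.2, -2.2, 1,
6.4, 4.25, -3.02, -0.66, 0.1, -2.1, 0.9,
6.4, 4.18, -3.09, -0.8, 0.2, -2.2, 1,
6.4, 4.08, -3.16, -0.95, 0.1, -2.1, 0.9,
6.4, 4, -3.23, -1.1, 0.2, -2.2, 1,
-- [0.4536 0.3547 0.26  ]
q [ 0.78  0.46  1.83 -0.19  1.06  0.98] err 0.0 maxstep 0.04 wrist [0.463 0.461 0.407]
q [ 0.78  0.29  1.74 -0.17  1.31  0.93] err 0.0 maxstep 0.03 wrist [0.463 0.461 0.557]
q [-0.23  0.38  2.32  1.25  1.43 -1.13] err 0.0 maxstep 0.27 wrist [ 0.42  -0.097  0.286]
q [-0.23  0.61  2.28  1.29  1.37 -1.32] err 0.0 maxstep 0.02 wrist [ 0.42  -0.097  0.191]
```

>>> move_arm(
  series=[1.8,0,0,-0.3,0,0,0,1.8,0,0,0,0,0,0,1.8,0,0,-2.5,0,0,0,1.8,0,0,-4,0,0,0,6.4,0,0,-4,0,0,0],
)

```text
time: 35.95
tool_pos: [0.6574, 0.0493, 0.2528]
tcp_rot: [-2.19, -2.252, 0.002]
wrist_force: [0.3, -0.2, 1.2]
width: 0.408
grip_force: 0.0
```

>>> move_arm(
  series=[6.4,4.4,-2.8,-0.2,0.1,-2.1,0.9,6.4,4.4,-2.9,-0.3,0.1,-2.1,0.9,6.4,4.3,-2.9,-0.5,0.2,-2.2,1,6.4,4.3,-3,-0.7,0.1,-2.1,0.9,6.4,4.2,-3.1,-0.8,0.2,-2.2,1],
)

```text
time: 36.58
tool_pos: [0.5107, 0.2688, 0.2619]
tcp_rot: [2.184, 2.067, -0.211]
wrist_force: [0.4, 1.8, -0.7]
width: 0.753
grip_force: 0.0
```

>>> move_arm(
  series=[6.4,4.1,-3.2,-0.9,0.1,-2.1,0.9,6.4,4,-3.2,-1.1,0.2,-2.2,1,6.4,0,0,0,0,0,0,6.4,0,0,0,0,0,0],
)

```text
time: 37.08
tool_pos: [0.4531, 0.3548, 0.2648]
tcp_rot: [2.175, 1.994, -0.29]
wrist_force: [-0.2, 1.2, 0.3]
width: 0.75
grip_force: 0.0
```

```bash
python3 - <<'E'
from h import *
st();t=np.radians(-15);rows([pick(1,.034,.07,t),pick(1,.034,.012,t)],6.4,amax=9)
im=shot("top","t12");g=cv2.cvtColor(im,cv2.COLOR_BGR2GRAY);s=(g[140:220,270:310]>215).astype('u1')
n,l,t,c=cv2.connectedComponentsWithStats(s)
for k in range(1,n):
    if t[k,4]>40: print(t[k],wt(p2w("top",c[k]+[270,140],.155)[0]).round(1))
E
```

```text
t 37.08 pos [0.453, 0.355, 0.265] trk [-181.   434.8  264.8] z [-0.025, -0.259, -0.965] y [0.996, -0.087, -0.002] q [0.726, 0.19, 1.668, -0.179, 1.48, 0.847] F [-0.235, 1.16, 0.289] w 0.75 g 0.0
6.4, 1.27, 0.02, 4.7, -0, 0, 0,
6.4, 1.27, 0.02, 4.7, -0, 0, 0,
6.4, 1.26, 0.02, 4.71, -0.1, 0, 0,
6.4, 1.27, 0.02, 4.7, -0, 0.1, 0,
-- [0.4536 0.3547 0.07  ]
6.4, 1.5, 0, 5.6, -0, -0, 0,
-- [0.4536 0.3547 0.012 ]
[   0    0   40   72 1163] [-35.4 107.  155. ]
```

Now pick plate1.

>>> move_arm(
  series=[6.4,1.3,0,4.9,0,0,0,6.4,1.3,0,4.9,0,0,0,6.4,1.3,0,4.9,0,0,0,6.4,1.3,0,4.9,0,0,0,6.4,1.3,0,4.8,0,0,0],
)

```text
time: 37.75
tool_pos: [0.4538, 0.3526, 0.0115]
tcp_rot: [2.18, 1.991, -0.289]
wrist_force: [-0.0, 1.0, 0.6]
width: 0.752
grip_force: 0.0
```

>>> move_arm(
  series=[6.4,0.2,0,0.7,0,0,0,6.4,0,0,0,0,0,0],
)

```text
time: 38.0
tool_pos: [0.4531, 0.3526, 0.0054]
tcp_rot: [2.179, 1.991, -0.293]
wrist_force: [-0.4, -0.7, 1.0]
width: 0.746
grip_force: 0.0
```

```bash
python3 - <<'E'
from h import *
st();t=np.radians(-15);rows([pick(1,.034,.010,t)],6.4,amax=9)
E
```

```text
t 38.0 pos [0.453, 0.353, 0.005] trk [-181.1  432.6    5.4] z [-0.027, -0.26, -0.965] y [0.996, -0.09, -0.003] q [0.723, 0.443, 1.864, -0.207, 1.041, 0.936] F [-0.382, -0.662, 1.041] w 0.746 g 0.0
6.4, 0.08, 0.03, -0.5, -0.2, 0.1, -0.1,
-- [0.4536 0.3546 0.01  ]
```

>>> move_arm(
  series=[6.4,0.1,0,-0.2,0,0,0,4.8,0,0,0,0,0,0,4.8,0,0,0,0,0,0,4.8,0,0,0,0,0,0,4.8,0,0,0,0,0,0],
  grip_force=55,
)

```text
time: 38.62
tool_pos: [0.4541, 0.3566, 0.0088]
tcp_rot: [2.177, 1.993, -0.285]
wrist_force: [2.0, -0.3, 5.6]
width: 0.61
grip_force: 58.2
```

```bash
python3 - <<'E'
from h import *
st();p=read_state()["tool_pos"]
w=[(p+[0,0,.15],None),stand(.42,.30,.18,15),stand(.42,.30,.1,15)]
check(w,n=10);rows(w,4.8,amax=9)
E
```

```text
t 38.62 pos [0.454, 0.357, 0.009] trk [-180.   436.6    8.8] z [-0.022, -0.257, -0.966] y [0.996, -0.088, 0.001] q [0.727, 0.441, 1.858, -0.207, 1.044, 0.937] F [2.048, -0.294, 5.644] w 0.61 g 58.2
q [ 0.78  0.3   1.74 -0.17  1.31  0.93] err 0.0 maxstep 0.03 wrist [0.463 0.462 0.556]
q [-0.23  0.38  2.32  1.25  1.43 -1.13] err 0.0 maxstep 0.27 wrist [ 0.42  -0.097  0.286]
q [-0.23  0.58  2.29  1.28  1.38 -1.29] err 0.0 maxstep 0.02 wrist [ 0.42  -0.097  0.206]
4.8, -1.29, 0, -4.83, 0, 0, 0,
4.8, -1.29, 0, -4.83, 0, 0, 0,
4.8, -1.29, 0.01, -4.83, 0, 0, 0,
-- [0.4541 0.3566 0.1588]
4.8, -0.57, -0.26, -0.05, 0.3, 8.2, -0.4,
4.8, -0.56, -0.27, -0.13, 0.3, 8.2, -0.4,
4.8, -0.53, -0.27, -0.2, 0.3, 8.2, -0.5,
4.8, -0.5, -0.28, -0.27, 0.2, 8.2, -0.4,
4.8, -0.45, -0.28, -0.34, 0.3, 8.2, -0.5,
4.8, -0.39, -0.29, -0.4, 0.2, 8.1, -0.4,
4.8, -0.33, -0.29, -0.45, 0.3, 8.2, -0.5,
4.8, -0.26, -0.3, -0.49, 0.2, 8.1, -0.4,
4.8, -0.19, -0.3, -0.52, 0.3, 8.2, -0.5,
4.8, -0.11, -0.31, -0.55, 0.2, 8.1, -0.4,
4.8, -0.02, -0.31, -0.55, 0.3, 8.2, -0.5,
-- [0.42 0.3  0.18]
4.8, -3.86, -0, 1.04, -0, -0, 0,
4.8, -3.87, -0, 1.03, -0, -0, 0,
-- [0.42 0.3  0.1 ]
```

>>> move_arm(
  series=[4.8,-1.3,0,-4.8,0,0,0,4.8,-1.3,0,-4.8,0,0,0,4.8,-1.3,0,-4.8,0,0,0,4.8,-0.6,-0.3,0,0.3,8.2,-0.4,4.8,-0.6,-0.3,-0.1,0.3,8.2,-0.4],
)

```text
time: 39.25
tool_pos: [0.4462, 0.3455, 0.1608]
tcp_rot: [-2.281, -2.118, -0.02]
wrist_force: [-0.3, -0.5, -2.3]
width: 0.611
grip_force: 58.8
```

>>> move_arm(
  series=[4.8,-0.5,-0.3,-0.2,0.3,8.2,-0.5,4.8,-0.5,-0.3,-0.3,0.2,8.2,-0.4,4.8,-0.5,-0.3,-0.3,0.3,8.2,-0.5,4.8,-0.4,-0.3,-0.4,0.2,8.2,-0.4,4.8,-0.3,-0.3,-0.5,0.3,8.2,-0.5],
)

```text
time: 39.88
tool_pos: [0.4291, 0.3182, 0.1698]
tcp_rot: [-1.818, -1.751, -0.691]
wrist_force: [-0.7, -0.1, -2.0]
width: 0.609
grip_force: 58.8
```

>>> move_arm(
  series=[4.8,-0.3,-0.3,-0.5,0.2,8.1,-0.4,4.8,-0.2,-0.3,-0.5,0.3,8.1,-0.5,4.8,-0.1,-0.3,-0.5,0.2,8.1,-0.4,4.8,0,-0.3,-0.6,0.3,8.1,-0.5,4.8,0,0,0,0,0,0],
)

```text
time: 40.5
tool_pos: [0.4163, 0.2971, 0.1742]
tcp_rot: [-1.408, -1.394, -1.064]
wrist_force: [-0.2, 0.6, -1.3]
width: 0.608
grip_force: 58.9
```

```bash
python3 - <<'E'
from h import *
st();rows([stand(.42,.30,.095,15)],4.8,amax=9)
E
```

```text
t 40.5 pos [0.416, 0.297, 0.174] trk [-219.5  378.1  174.2] z [-0.001, 0.965, -0.263] y [1.0, -0.002, -0.01] q [-0.133, 0.245, 2.351, 1.318, 1.412, -1.013] F [-0.246, 0.577, -1.305] w 0.608 g 58.9
4.8, -3.78, 0.22, 1.18, -0, 0.1, -0.3,
4.8, -3.78, 0.21, 1.18, -0, 0.2, -0.3,
-- [0.42  0.3   0.095]
```

>>> move_arm(
  series=[4.8,-3.8,0.2,1.2,0,0.1,-0.3,4.8,-3.8,0.2,1.1,0,0.1,-0.3,4.8,0,0,0,0,0,0],
)

```text
time: 40.88
tool_pos: [0.4204, 0.3008, 0.0962]
tcp_rot: [-1.396, -1.405, -1.073]
wrist_force: [0.0, 0.7, -1.0]
width: 0.61
grip_force: 58.9
```

>>> move_arm(
  series=[4.8,-0.4,0,0.1,0,0,0,4.8,0,0,0,0,0,0],
)

```text
time: 41.12
tool_pos: [0.4222, 0.3003, 0.0952]
tcp_rot: [-1.393, -1.409, -1.081]
wrist_force: [0.4, -0.1, -1.8]
width: 0.609
grip_force: 58.9
```

>>> move_arm(
  series=[4.8,-0.3,0,0.1,0,0,0,4.8,0,0,0,0,0,0],
)

```text
time: 41.38
tool_pos: [0.4217, 0.3003, 0.091]
tcp_rot: [-1.394, -1.407, -1.08]
wrist_force: [0.8, -0.0, -2.1]
width: 0.609
grip_force: 58.9
```

>>> move_arm(
  series=[4.8,-0.4,0,0.1,0,0,0,4.8,0,0,0,0,0,0],
)

```text
time: 41.62
tool_pos: [0.4213, 0.3003, 0.0861]
tcp_rot: [-1.394, -1.406, -1.078]
wrist_force: [-0.1, -0.4, -2.3]
width: 0.612
grip_force: 58.9
```

>>> move_arm(
  series=[4.8,-0.2,0,0.05,0,0,0,4.8,0,0,0,0,0,0],
)

```text
time: 41.88
tool_pos: [0.4216, 0.3004, 0.0851]
tcp_rot: [-1.392, -1.405, -1.08]
wrist_force: [-0.7, -0.4, 3.4]
width: 0.613
grip_force: 59.1
```

>>> move_arm(
  series=[4.8,-0.2,0,0.05,0,0,0,4.8,0,0,0,0,0,0],
)

```text
time: 42.12
tool_pos: [0.4217, 0.3007, 0.085]
tcp_rot: [-1.389, -1.402, -1.083]
wrist_force: [-0.9, -2.0, 11.6]
width: 0.612
grip_force: 59.4
```

>>> move_arm(
  series=[4.8,0.15,0,-0.05,0,0,0,6.6,0,0,0,0,0,0,6.6,0,0,0,0,0,0,6.6,0,0,0,0,0,0],
)

```text
time: 42.62
tool_pos: [0.4215, 0.3001, 0.0836]
tcp_rot: [-1.394, -1.406, -1.079]
wrist_force: [0.5, 0.3, 0.1]
width: 0.773
grip_force: 0.0
```

>>> move_arm(
  series=[6.6,0,0,-1,0,0,0,6.6,0,0,-3,0,0,0,6.6,0,0,-5,0,0,0,6.6,0,0,-5,0,0,0,4,5.5,0,-1.5,0,0,0],
)

```text
time: 43.25
tool_pos: [0.4218, 0.1616, 0.1756]
tcp_rot: [-1.4, -1.398, -1.077]
wrist_force: [1.0, 0.4, 0.6]
width: 0.576
grip_force: 0.0
```

```bash
python3 - <<'E'
from h import *
st()
im=shot("top","t13");g=cv2.cvtColor(im,cv2.COLOR_BGR2GRAY);x0,y0=140,245
s=(g[y0:297,x0:200]>215).astype('u1');n,l,t,c=cv2.connectedComponentsWithStats(s)
for k in range(1,n):
    if t[k,4]>60: print("blob",t[k],p2w("top",c[k]+[x0,y0],.1)[0])
p=np.array([.4215,.309,.2]);d=axes([0,0,-1],[0,1,0])
w=[(p,d)];check(w);rows(w,4)
E
```

```text
t 43.25 pos [0.422, 0.162, 0.176] trk [-217.9  242.5  175.6] z [0.003, 0.966, -0.258] y [1.0, -0.003, 0.001] q [-0.432, 0.296, 2.279, 1.073, 1.569, -1.062] F [1.006, 0.367, 0.616] w 0.576 g 0.0
blob [ 20  11   7  26 159] [0.42088397 0.30141079 0.1       ]
q [ 0.63  0.    1.97  0.    1.17 -0.94] err 0.0 maxstep 0.25 wrist [0.422 0.309 0.611]
4, 0.44, -0.02, 1.15, 4.9, -4.8, -6.3,
4, 0.53, 0.13, 1.1, 4.9, -4.8, -6.3,
4, 0.6, 0.29, 1.04, 4.9, -4.8, -6.3,
4, 0.64, 0.44, 0.95, 4.9, -4.8, -6.3,
4, 0.66, 0.59, 0.86, 4.9, -4.8, -6.3,
4, 0.66, 0.73, 0.74, 4.9, -4.8, -6.2,
4, 0.63, 0.86, 0.62, 4.9, -4.8, -6.3,
4, 0.57, 0.97, 0.49, 4.9, -4.8, -6.2,
4, 0.5, 1.07, 0.36, 4.9, -4.8, -6.3,
4, 0.4, 1.15, 0.23, 4.9, -4.8, -6.2,
4, 0.29, 1.19, 0.1, 4.9, -4.8, -6.3,
4, 0.16, 1.23, -0.02, 4.9, -4.8, -6.2,
-- [0.4215 0.309  0.2   ]
```

>>> move_arm(
  series=[4,0.4,0,0.5,4.9,-4.8,-6.3,4,0.5,0.1,1,4.9,-4.8,-6.3,4,0.6,0.3,1,4.9,-4.8,-6.3,4,0.6,0.4,0.9,4.9,-4.8,-6.3,4,0.7,0.6,0.8,4.9,-4.8,-6.3],
)

```text
time: 43.92
tool_pos: [0.4203, 0.2167, 0.1856]
tcp_rot: [-0.966, -2.269, -0.75]
wrist_force: [0.6, -0.9, 0.6]
width: 0.465
grip_force: 0.0
```

>>> move_arm(
  series=[4,0.7,0.7,0.7,4.9,-4.8,-6.2,4,0.6,0.9,0.6,4.9,-4.8,-6.3,4,0.6,1,0.5,4.9,-4.8,-6.2,4,0.5,1.1,0.3,4.9,-4.8,-6.3,4,0.4,1.1,0.2,4.9,-4.8,-6.2],
)

```text
time: 44.55
tool_pos: [0.4196, 0.2779, 0.1942]
tcp_rot: [-0.316, -2.946, -0.244]
wrist_force: [0.0, -0.4, -1.3]
width: 0.466
grip_force: 0.0
```

>>> move_arm(
  series=[4,0.3,1.1,0.1,4.9,-4.8,-6.3,4,0.2,1.1,0,4.9,-4.8,-6.2,4,0,0,0,0,0,0,4,0,0,0,0,0,0],
)

```text
time: 45.05
tool_pos: [0.4177, 0.2999, 0.1956]
tcp_rot: [0.003, -3.135, 0.005]
wrist_force: [0.5, 0.2, -1.3]
width: 0.468
grip_force: 0.0
```

```bash
python3 - <<'E'
from h import *
st();p=np.array([.4215,.3014,.2]);d=axes([0,0,-1],[0,1,0])
rows([(p,d),(p-[0,0,.111],d)],4)
E
```

```text
t 45.05 pos [0.418, 0.3, 0.196] trk [-218.1  380.9  195.6] z [-0.007, -0.003, -1.0] y [-0.002, 1.0, -0.003] q [0.574, -0.004, 1.988, 0.001, 1.165, -1.0] F [0.468, 0.199, -1.332] w 0.468 g 0.0
4, -0.38, 0.15, -0.44, -0.2, -0.4, 0.1,
-- [0.4215 0.3014 0.2   ]
4, 0, 0, 5.55, 0, 0, 0,
4, 0, 0, 5.55, 0, 0, 0,
-- [0.4215 0.3014 0.089 ]
```

>>> move_arm(
  series=[4,-0.3,0.2,0,-0.2,-0.4,0,4,0,0,5.3,0,0,0,4,0,0,5.3,0,0,0,4,0,0,0,0,0,0],
)

```text
time: 45.55
tool_pos: [0.4179, 0.2989, 0.0853]
tcp_rot: [0.001, -3.134, 0.009]
wrist_force: [-0.5, -0.6, 0.3]
width: 0.467
grip_force: 0.0
```

>>> move_arm(
  series=[0.5,0,0,0,0,0,0,0.5,0,0,0,0,0,0,0.5,0,0,0,0,0,0,0.5,0,0,0,0,0,0],
  grip_force=50,
)

```text
time: 46.05
tool_pos: [0.4233, 0.3037, 0.0927]
tcp_rot: [-0.005, 3.135, 0.004]
wrist_force: [0.9, -0.9, 7.0]
width: 0.124
grip_force: 51.9
```

```bash
python3 - <<'E'
from h import *
st()
g=axes([0,0,-1],tw(1,0,0)-tw(0,0,0));p=read_state()["tool_pos"]
w=[(p+[0,0,.15],None),(tw(-18,124,242),g)];check(w);rows(w,0.5)
E
```

```text
t 46.05 pos [0.423, 0.304, 0.093] trk [-212.3  384.6   92.7] z [0.007, 0.003, -1.0] y [-0.003, 1.0, 0.003] q [0.575, 0.111, 2.076, -0.001, 0.948, -0.998] F [0.909, -0.894, 6.991] w 0.124 g 51.9
q [ 0.62 -0.04  1.93 -0.    1.24 -0.95] err 0.0 maxstep 0.05 wrist [0.421 0.303 0.654]
q [0.08 0.17 1.71 0.   1.26 0.05] err 0.0 maxstep 0.18 wrist [0.625 0.049 0.653]
0.5, -0.03, 0.01, -5, 0, 0, 0,
0.5, -0.03, 0.02, -5, 0, 0, 0,
0.5, -0.04, 0.01, -5, 0, 0, 0,
-- [0.4233 0.3037 0.2427]
0.5, -2.23, -2.84, 0.01, 0, 0, 9.8,
0.5, -2.68, -2.42, 0.01, 0.1, 0, 9.8,
0.5, -3.06, -1.92, 0.02, 0, 0, 9.8,
0.5, -3.34, -1.38, 0.02, 0.1, 0, 9.9,
0.5, -3.52, -0.78, 0.02, 0.1, 0, 9.8,
0.5, -3.61, -0.17, 0.02, 0, 0, 9.9,
0.5, -3.58, 0.45, 0.02, 0.1, 0, 9.8,
0.5, -3.46, 1.05, 0.02, 0.1, 0.1, 9.9,
0.5, -3.22, 1.64, 0.02, 0, 0.1, 9.8,
-- [0.6251 0.0488 0.242 ]
```

>>> move_arm(
  series=[0.5,0,0,-5,0,0,0,0.5,0,0,-5,0,0,0,0.5,0,0,-5,0,0,0,0.5,-2.2,-2.8,0,0,0,9.8,0.5,-2.7,-2.4,0,0,0,9.8],
)

```text
time: 46.68
tool_pos: [0.4662, 0.2464, 0.2418]
tcp_rot: [0.535, 3.092, 0.004]
wrist_force: [-0.0, 0.1, -1.7]
width: 0.126
grip_force: 50.7
```

>>> move_arm(
  series=[0.5,-3.1,-1.9,0,0,0,9.8,0.5,-3.3,-1.4,0,0,0,9.9,0.5,-3.5,-0.8,0,0,0,9.8,0.5,-3.6,-0.2,0,0,0,9.9,0.5,-3.6,0.5,0,0,0,9.8],
)

```text
time: 47.3
tool_pos: [0.5779, 0.1041, 0.2404]
tcp_rot: [1.777, 2.589, 0.002]
wrist_force: [0.3, 0.1, -2.3]
width: 0.124
grip_force: 50.7
```

>>> move_arm(
  series=[0.5,-3.5,1,0,0,0,9.9,0.5,-3.2,1.6,0,0,0,9.8,0.5,0,0,0,0,0,0,0.5,0,0,0,0,0,0],
)

```text
time: 47.8
tool_pos: [0.6212, 0.048, 0.24]
tcp_rot: [2.188, 2.255, 0.002]
wrist_force: [-0.8, -0.4, -1.9]
width: 0.124
grip_force: 50.7
```

```bash
python3 - <<'E'
from h import *
st()
g=axes([0,0,-1],tw(1,0,0)-tw(0,0,0))
w=[(tw(-17.5,124,190),g),(tw(-17.5,124,156),g)];rows(w,0.5)
E
```

```text
t 47.8 pos [0.621, 0.048, 0.24] trk [-21.9 123.3 240. ] z [0.001, 0.001, -1.0] y [1.0, 0.03, 0.001] q [0.037, 0.166, 1.721, 0.001, 1.254, 0.006] F [-0.771, -0.425, -1.921] w 0.124 g 50.7
0.5, 0.07, 0.43, 5, 0, -0, 0.1,
-- [0.6255 0.0489 0.19  ]
0.5, -0.01, 0, 3.4, 0, -0, -0,
-- [0.6255 0.0488 0.156 ]
```

>>> move_arm(
  series=[0.5,0.1,0.4,2.5,0,0,0,0.5,0,0,2.4,0,0,0,0.5,0,0,0,0,0,0,0.5,0,0,1.2,0,0,0,0.5,0,0,0,0,0,0],
)

```text
time: 48.42
tool_pos: [0.6254, 0.0492, 0.179]
tcp_rot: [2.188, 2.254, 0.001]
wrist_force: [-0.6, -0.4, -0.9]
width: 0.126
grip_force: 50.7
```

>>> move_arm(
  series=[0.5,0,0,1.2,0,0,0,0.5,0,0,0,0,0,0],
)

```text
time: 48.68
tool_pos: [0.6255, 0.0488, 0.1662]
tcp_rot: [2.189, 2.253, 0.001]
wrist_force: [1.5, -0.4, -2.0]
width: 0.13
grip_force: 50.7
```

>>> move_arm(
  series=[0.5,0,0,1.2,0,0,0,0.5,0,0,0,0,0,0],
)

```text
time: 48.92
tool_pos: [0.6255, 0.0488, 0.1539]
tcp_rot: [2.189, 2.253, 0.001]
wrist_force: [1.6, -1.0, -2.0]
width: 0.128
grip_force: 50.7
```

```bash
python3 - <<'E'
from h import *
st()
E
```

```text
t 48.92 pos [0.625, 0.049, 0.154] trk [-17.5 124.  153.9] z [0.001, 0.0, -1.0] y [1.0, 0.029, 0.001] q [0.038, 0.239, 1.797, 0.0, 1.104, 0.009] F [1.591, -0.991, -2.026] w 0.128 g 50.7
```

>>> move_arm(
  series=[0.5,0,0,0.5,0,0,0,0.5,0,0,0.3,0,0,0,0.5,0,0,0,0,0,0],
)

```text
time: 49.3
tool_pos: [0.6261, 0.049, 0.1478]
tcp_rot: [2.188, 2.253, 0.003]
wrist_force: [-0.3, -0.2, 1.4]
width: 0.125
grip_force: 51.1
```

>>> move_arm(
  series=[0.5,0,0,0.2,0,0,0,0.5,0,0,0,0,0,0],
)

```text
time: 49.55
tool_pos: [0.6266, 0.0492, 0.1477]
tcp_rot: [2.187, 2.252, 0.005]
wrist_force: [-3.1, 1.0, 8.1]
width: 0.13
grip_force: 52.2
```

>>> move_arm(
  series=[1.8,0,0,-0.2,0,0,0,1.8,0,0,0,0,0,0,1.8,0,0,-2.5,0,0,0,1.8,0,0,-4,0,0,0,1.8,0,0,-4,0,0,0],
)

```text
time: 50.18
tool_pos: [0.6253, 0.0488, 0.2523]
tcp_rot: [2.189, 2.254, 0.0]
wrist_force: [-0.4, -0.1, -0.5]
width: 0.212
grip_force: 0.0
```

>>> move_arm(
  series=[0,6,0.7,0,0,0,0,0,6,0.7,0,0,0,0,0,0.3,0,0,0,0,0,0,0,0,0,0,0,0],
)

```text
time: 50.68
tool_pos: [0.6357, 0.1722, 0.2515]
tcp_rot: [2.187, 2.254, -0.0]
wrist_force: [1.0, -0.9, 0.6]
width: 0.004
grip_force: 0.0
```

```bash
python3 - <<'E'
from h import *
st()
g=axes([0,0,-1],tw(1,0,0)-tw(0,0,0))
rows([(tw(-2,248,84),g)],0)
a=shot("top","t14");b=shot("side","s14")
im=np.hstack([cv2.resize(a[130:290,230:460],(400,278)),cv2.resize(b[170:370,290:520],(400,348))[:278]]);cv2.imwrite("pics/f14.png",im)
E
```

```text
t 50.67 pos [0.636, 0.172, 0.252] trk [ -3.8 247.  251.5] z [0.001, -0.001, -1.0] y [1.0, 0.031, 0.001] q [0.227, 0.226, 1.628, -0.001, 1.287, 0.197] F [1.005, -0.916, 0.647] w 0.004 g 0.0
0, 0.04, 0.05, 5.58, 0, 0, 0,
0, 0.04, 0.06, 5.59, 0, 0, 0,
0, 0.03, 0.05, 5.58, 0, 0, 0.1,
-- [0.6374 0.1732 0.084 ]
```

View pics/f14.png

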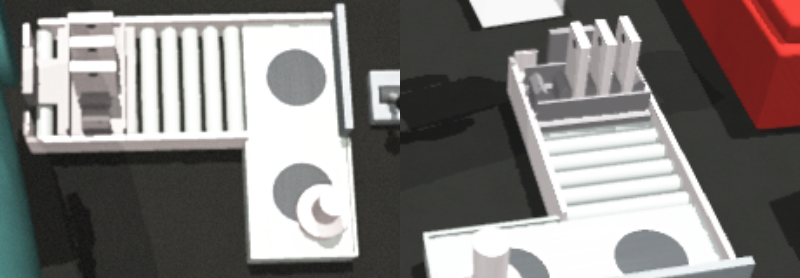

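```bash
cat > seat.py <<'E'
from h import *
def sil(n,x,y,sh):
    m=np.zeros((480,640),'u1');a=np.linspace(0,2*np.pi,40)
    for r,z0,z1 in((34,44,66),(18,66,134)):
        P=[tw(x+r*np.cos(t),y+r*np.sin(t),z) for z in(z0,z1) for t in a]
        cv2.fillConvexPoly(m,cv2.convexHull(w2p(n,P).round().astype('i4')),1)
    return m>0
def locate(pt,ps,x0,y0):
    for n,f,e in(("top",pt,"top0"),("side",ps,"side0")):
        d=np.abs(cv2.imread(f"pics/{f}.png").astype(int)-cv2.imread(f"pics/{e}.png")).max(2)>22
        best=[]
        for x in np.arange(x0-24,x0+25,2):
            for y in np.arange(y0-24,y0+25,2):
                s=sil(n,x,y,0);ring=(cv2.dilate(s.astype('u1'),np.ones((13,13)))>0)&~s
                best.append((d[s].mean()-d[ring].mean(),x,y))
        best.sort(reverse=True);print(n,[tuple(np.round(b,2)) for b in best[:3]])
E
python3 - <<'E'
from seat import *
print("t",wt(p2w("top",(415.6,250.7),.066)[0]),"s",wt(p2w("side",(342.9,306.8),.134)[0]))
locate("t14","s14",-165,-163)
print("check old s3"); 
E
```

```text
t [-180.88336954 -158.30595301   66.        ] s [-179.01529351 -156.84828557  134.        ]
top [(np.float64(0.68), np.float64(-157.0), np.float64(-139.0)), (np.float64(0.67), np.float64(-159.0), np.float64(-139.0)), (np.float64(0.66), np.float64(-155.0), np.float64(-139.0))]
side [(np.float64(0.53), np.float64(-155.0), np.float64(-147.0)), (np.float64(0.53), np.float64(-153.0), np.float64(-147.0)), (np.float64(0.53), np.float64(-153.0), np.float64(-145.0))]
check old s3
```

```bash
python3 - <<'E'
from h import *
g=cv2.cvtColor(cv2.imread("pics/t14.png"),cv2.COLOR_BGR2GRAY)
for y in range(224,276,3): print(y,(g[y,380:440:2]//10).tolist())
g=cv2.cvtColor(cv2.imread("pics/s14.png"),cv2.COLOR_BGR2GRAY)
for y in range(295,350,4): print(y,(g[y,310:390:3]//10).tolist())
E
```

```text
224 [25, 25, 25, 25, 25, 25, 25, 25, 25, 20, 15, 14, 14, 15, 20, 25, 25, 25, 25, 25, 25, 25, 25, 25, 25, 23, 17, 4, 5, 5]
227 [25, 25, 25, 25, 25, 25, 25, 13, 13, 14, 14, 13, 13, 13, 13, 13, 13, 17, 25, 25, 25, 25, 25, 25, 25, 23, 22, 4, 5, 5]
230 [25, 25, 25, 25, 25, 17, 13, 13, 14, 14, 14, 14, 14, 14, 14, 13, 14, 13, 13, 24, 25, 25, 25, 25, 25, 23, 24, 4, 5, 5]
233 [25, 25, 25, 25, 17, 14, 13, 14, 14, 14, 13, 13, 14, 13, 13, 13, 13, 14, 13, 13, 24, 25, 25, 25, 25, 24, 25, 4, 5, 5]
236 [25, 25, 25, 25, 13, 14, 13, 14, 13, 14, 13, 13, 14, 14, 13, 17, 22, 25, 25, 24, 20, 25, 25, 25, 25, 24, 25, 4, 5, 5]
239 [25, 25, 25, 24, 13, 14, 13, 14, 14, 14, 13, 14, 13, 25, 25, 25, 25, 25, 25, 25, 25, 25, 25, 25, 25, 25, 25, 6, 5, 5]
242 [25, 25, 25, 25, 13, 14, 14, 13, 14, 13, 13, 12, 25, 25, 25, 25, 25, 25, 25, 25, 25, 25, 25, 25, 25, 25, 25, 7, 5, 5]
245 [25, 25, 25, 25, 13, 13, 14, 14, 14, 13, 12, 25, 25, 25, 25, 25, 15, 25, 25, 25, 25, 25, 25, 25, 25, 25, 25, 10, 5, 5]
248 [25, 25, 25, 25, 24, 14, 13, 14, 13, 13, 16, 25, 25, 25, 25, 15, 14, 23, 25, 25, 25, 25, 25, 25, 25, 25, 25, 12, 5, 5]

[... 1963 characters left out ...]
3, 25, 25, 25, 25, 25]
327 [25, 25, 25, 25, 25, 25, 25, 24, 18, 19, 18, 18, 18, 19, 25, 25, 22, 13, 13, 13, 13, 13, 25, 25, 25, 25, 25]
331 [25, 25, 25, 25, 25, 23, 23, 20, 18, 19, 18, 18, 18, 19, 25, 25, 25, 13, 13, 13, 13, 13, 25, 25, 25, 25, 25]
335 [25, 25, 25, 25, 21, 23, 23, 22, 18, 19, 19, 18, 18, 19, 25, 25, 25, 13, 13, 13, 13, 13, 25, 25, 25, 25, 25]
339 [25, 25, 25, 24, 18, 23, 24, 24, 23, 20, 18, 18, 23, 25, 25, 25, 25, 11, 13, 13, 13, 25, 25, 25, 25, 25, 25]
343 [22, 25, 24, 19, 18, 18, 24, 24, 24, 25, 25, 25, 25, 25, 25, 25, 20, 11, 12, 14, 25, 25, 25, 25, 25, 25, 25]
347 [13, 25, 24, 19, 19, 18, 19, 23, 25, 25, 25, 25, 25, 25, 23, 19, 24, 25, 25, 25, 25, 25, 25, 25, 25, 25, 25]
```

```bash
python3 - <<'E'
from h import *
g=axes([0,0,-1],tw(1,0,0)-tw(0,0,0))
w=[(tw(-181,-160,250),g),(tw(-181,-160,88),g)];check(w);rows(w,8.54)
E
```

```text
q [-0.47 -0.03  1.9  -0.    1.26 -0.5 ] err 0.0 maxstep 0.13 wrist [ 0.47  -0.24   0.661]
q [-0.47  0.13  2.06 -0.    0.95 -0.5 ] err 0.0 maxstep 0.05 wrist [ 0.47  -0.24   0.499]
8.54, -5.07, -2.22, 0.02, 0, 0, -0,
8.54, -5.07, -2.21, 0.02, 0, 0, -0,
8.54, -5.07, -2.22, 0.02, 0, 0, -0,
8.54, -5.08, -2.21, 0.03, 0, 0, -0,
8.54, -5.07, -2.22, 0.02, 0, 0, -0,
8.54, -5.08, -2.21, 0.03, 0, 0, -0,
8.54, -5.07, -2.22, 0.02, 0, 0, -0,
8.54, -5.08, -2.21, 0.03, 0.1, 0, -0,
-- [ 0.4703 -0.2398  0.25  ]
8.54, 0, 0, 5.4, -0, 0, -0,
8.54, 0.01, 0, 5.4, -0, 0, -0,
8.54, 0, 0.01, 5.4, -0, 0, -0,
-- [ 0.4703 -0.2398  0.088 ]
```

>>> move_arm(
  series=[8.54,-5.1,-2.2,0,0,0,0,8.54,-5.1,-2.2,0,0,0,0,8.54,-5.1,-2.2,0,0,0,0,8.54,-5.1,-2.2,0,0,0,0,8.54,-5,-2.2,0,0,0,0],
)

```text
time: 51.4
tool_pos: [0.5321, -0.0879, 0.2522]
tcp_rot: [2.19, 2.25, 0.002]
wrist_force: [1.4, -0.1, 0.9]
width: 0.998
grip_force: 0.0
```

>>> move_arm(
  series=[8.54,-5.1,-2.2,0,0,0,0,8.54,-5.1,-2.2,0,0,0,0,8.54,-5.1,-2.3,0,0,0,0,8.54,0,0,0,0,0,0,8.54,0,0,0,0,0,0],
)

```text
time: 52.02
tool_pos: [0.4703, -0.2406, 0.2519]
tcp_rot: [2.191, 2.25, 0.003]
wrist_force: [0.5, 0.2, 0.2]
width: 0.997
grip_force: 0.0
```

```bash
python3 - <<'E'
from h import *
st();g=axes([0,0,-1],tw(1,0,0)-tw(0,0,0))
rows([(tw(-181,-160,88),g)],8.54)
E
```

```text
t 52.02 pos [0.47, -0.241, 0.252] trk [-181.  -160.8  251.9] z [0.002, 0.001, -1.0] y [1.0, 0.026, 0.002] q [-0.521, -0.024, 1.901, 0.002, 1.263, -0.548] F [0.474, 0.165, 0.243] w 0.997 g 0.0
8.54, 0.02, -0.01, 5.46, 0, -0, -0,
8.54, 0.03, -0.01, 5.46, 0.1, -0, -0.1,
8.54, 0.02, -0, 5.47, 0, -0, -0,
-- [ 0.4703 -0.2398  0.088 ]
```

>>> move_arm(
  series=[8.54,0,0,5.5,0,0,0,8.54,0,0,5.5,0,0,0,8.54,0,0,5.3,0,0,0,8.54,0,0,0,0,0,0],
)

```text
time: 52.52
tool_pos: [0.4676, -0.2362, 0.0843]
tcp_rot: [-2.18, -2.249, 0.002]
wrist_force: [-0.5, 0.9, 0.7]
width: 1.003
grip_force: 0.0
```

>>> move_arm(
  series=[3.2,0,0,0,0,0,0,3.2,0,0,0,0,0,0,3.2,0,0,0,0,0,0,3.2,0,0,0,0,0,0,3.2,0,0,0,0,0,0],
  grip_force=20,
)

```text
time: 53.15
tool_pos: [0.4726, -0.2406, 0.0916]
tcp_rot: [2.186, 2.25, 0.003]
wrist_force: [-1.3, 0.0, 6.0]
width: 0.418
grip_force: 20.6
```

```bash
python3 - <<'E'
from h import *
st()
E
```

```text
t 53.15 pos [0.473, -0.241, 0.092] trk [-178.7 -160.9   91.6] z [0.005, -0.002, -1.0] y [1.0, 0.029, 0.005] q [-0.518, 0.131, 2.056, 0.001, 0.95, -0.548] F [-1.34, 0.021, 6.016] w 0.418 g 20.6
```

>>> move_arm(
  series=[3.2,0.3,0.3,0,0,0,0,3.2,0.6,0.6,0,0,0,0,3.2,0.7,0.7,0,0,0,0,3.2,0.7,0.7,0,0,0,0,3.2,0.05,0.1,0,0,0,0],
)

```text
time: 53.78
tool_pos: [0.4958, -0.2169, 0.0916]
tcp_rot: [2.184, 2.251, 0.001]
wrist_force: [-4.2, -4.0, 8.2]
width: 0.411
grip_force: 20.7
```

>>> move_arm(
  series=[3.2,0,0,0,0,0,0,3.2,0,0,0,0,0,0,3.2,0,0,0,0,0,0],
)

```text
time: 54.15
tool_pos: [0.4958, -0.2169, 0.0916]
tcp_rot: [2.185, 2.25, 0.002]
wrist_force: [-2.9, -1.4, 7.0]
width: 0.414
grip_force: 20.7
```

```bash
python3 - <<'E'
from h import *
st();shot("side","s15")
g=cv2.cvtColor(cv2.imread("pics/s15.png"),cv2.COLOR_BGR2GRAY)
r=cv2.cvtColor(cv2.imread("pics/s3.png"),cv2.COLOR_BGR2GRAY)
for y in range(311,350,4): print(y,(g[y,325:385:2]//10).tolist());print("   ",(r[y,325:385:2]//10).tolist())
E
```

```text
t 54.15 pos [0.496, -0.217, 0.092] trk [-154.9 -137.9   91.6] z [0.005, -0.002, -1.0] y [1.0, 0.03, 0.005] q [-0.458, 0.15, 2.034, -0.0, 0.953, -0.488] F [-2.853, -1.448, 6.965] w 0.414 g 20.7
311 [24, 24, 24, 24, 24, 24, 3, 3, 8, 15, 9, 18, 18, 19, 18, 19, 18, 18, 18, 16, 2, 14, 9, 3, 24, 25, 25, 25, 25, 25]
    [24, 24, 24, 24, 24, 24, 24, 24, 24, 24, 23, 15, 16, 16, 17, 17, 17, 17, 17, 18, 22, 24, 24, 24, 24, 24, 25, 25, 25, 25]
315 [24, 24, 24, 24, 24, 24, 17, 3, 8, 15, 9, 18, 18, 19, 19, 19, 18, 18, 17, 16, 2, 15, 25, 25, 25, 25, 25, 25, 25, 25]
    [24, 24, 24, 24, 24, 24, 25, 25, 25, 25, 21, 15, 16, 17, 17, 17, 17, 17, 17, 18, 24, 25, 25, 24, 24, 24, 25, 25, 25, 25]
319 [24, 24, 24, 25, 25, 24, 18, 18, 15, 15, 11, 18, 19, 19, 19, 19, 18, 18, 17, 17, 18, 18, 25, 25, 25, 25, 25, 25, 25, 25]
    [24, 24, 24, 24, 25, 24, 23, 22, 17, 16, 15, 15, 16, 17, 17, 17, 17, 17, 17, 18, 25, 25, 25, 25, 25, 25, 25, 25, 25, 25]
323 [15, 21, 24, 25, 19, 17, 19, 19, 18, 18, 17, 18, 18, 19, 19, 18, 18, 18, 17, 18, 18, 18, 18, 25, 11, 25, 25, 25, 25, 25]
    [24, 24, 24, 25, 19, 8, 17, 17, 17, 16,
[... 864 characters left out ...]
, 19, 19, 19, 19, 19, 19, 19, 19, 18, 19, 18, 12, 11, 11, 25, 25, 25, 25, 25, 25]
    [17, 17, 17, 17, 21, 20, 7, 7, 16, 17, 17, 17, 17, 17, 17, 17, 17, 17, 16, 17, 17, 18, 12, 10, 24, 25, 24, 24, 24, 24]
343 [19, 19, 19, 19, 19, 19, 23, 23, 13, 7, 7, 11, 13, 15, 15, 14, 14, 13, 12, 12, 12, 12, 25, 25, 25, 25, 25, 25, 25, 25]
    [17, 17, 17, 17, 17, 17, 21, 21, 11, 7, 9, 13, 16, 17, 17, 17, 17, 17, 14, 13, 11, 11, 25, 25, 24, 24, 24, 24, 24, 24]
347 [19, 19, 19, 19, 19, 19, 19, 19, 19, 25, 25, 25, 25, 25, 24, 25, 24, 25, 25, 25, 25, 25, 25, 25, 25, 25, 25, 25, 25, 25]
    [18, 17, 18, 18, 17, 18, 22, 24, 25, 25, 25, 25, 25, 25, 24, 24, 23, 25, 25, 25, 25, 25, 25, 25, 25, 25, 25, 25, 25, 25]
```

>>> move_arm(
  series=[3.2,0,0.25,0,0,0,0,3.2,0,0,0,0,0,0,8.54,0,0,0,0,0,0,8.54,0,0,0,0,0,0,8.54,0,0,0,0,0,0],
)

```text
time: 54.82
tool_pos: [0.4973, -0.2154, 0.089]
tcp_rot: [2.188, 2.253, 0.003]
wrist_force: [-0.1, 0.0, -0.1]
width: 0.995
grip_force: 0.0
```

>>> move_arm(
  series=[8.54,0,0,0,0,0,0,8.54,0,0,-2,0,0,0,8.54,0,0,-5,0,0,0,8.54,0,0,-5,0,0,0,8.54,0,0,-4,0,0,0],
)

```text
time: 55.45
tool_pos: [0.4973, -0.2156, 0.2511]
tcp_rot: [2.187, 2.252, 0.003]
wrist_force: [1.1, 1.2, -1.0]
width: 1.002
grip_force: 0.0
```

```bash
python3 - <<'E'
from h import *
st();shot("side","s16")
g=cv2.cvtColor(cv2.imread("pics/s16.png"),cv2.COLOR_BGR2GRAY)
for y in (323,327,331,339,343): print(y,(g[y,325:385:2]//10).tolist())
G=axes([0,0,-1],tw(1,0,0)-tw(0,0,0))
w=[(tw(-2,248,248),G),(tw(-2,248,84),G)];check(w);rows(w,0)
E
```

```text
t 55.45 pos [0.497, -0.216, 0.251] trk [-153.3 -136.7  251.1] z [0.003, -0.0, -1.0] y [1.0, 0.029, 0.003] q [-0.456, 0.002, 1.876, 0.001, 1.26, -0.485] F [1.106, 1.155, -1.038] w 1.002 g 0.0
323 [24, 24, 24, 25, 20, 14, 18, 19, 18, 18, 17, 18, 18, 19, 19, 19, 18, 19, 20, 25, 25, 25, 25, 25, 15, 25, 25, 25, 25, 25]
327 [25, 25, 25, 25, 5, 13, 18, 20, 19, 19, 19, 19, 19, 19, 19, 19, 22, 25, 25, 25, 25, 25, 25, 24, 11, 15, 25, 25, 25, 25]
331 [25, 25, 25, 20, 6, 9, 18, 20, 23, 24, 24, 24, 24, 24, 20, 25, 25, 25, 25, 25, 25, 25, 22, 16, 11, 11, 25, 25, 25, 25]
339 [19, 19, 19, 19, 22, 22, 8, 7, 14, 18, 19, 19, 19, 19, 19, 19, 19, 18, 19, 18, 18, 13, 11, 11, 25, 25, 25, 25, 25, 25]
343 [19, 19, 19, 19, 19, 19, 23, 23, 13, 7, 7, 8, 12, 14, 15, 14, 15, 14, 13, 13, 14, 14, 25, 25, 25, 25, 25, 25, 25, 25]
q [0.27 0.23 1.63 0.   1.28 0.24] err 0.0 maxstep 0.14 wrist [0.637 0.173 0.659]
q [0.27 0.37 1.77 0.   1.   0.24] err 0.0 maxstep 0.05 wrist [0.637 0.173 0.495]
0, 5.51, 2.13, 0.13, 0.1, 0, 0,
0, 5.51, 2.13, 0.13, 0.1, 0, 0,
0, 5.52, 2.12, 0.12, 0.1, 0.1, 0,
0, 5.51, 2.13, 0.13, 0.1, 0, 0,
0, 5.52, 2.13, 0.13, 0.1, 0.1, 0,
0, 5.51, 2.12, 0.13, 0.1, 0, 0,
0, 5.52, 2.13, 0.13, 0, 0.1, 0,
-- [0.6375 0.1733 0.248 ]
0, -0, -0.01, 5.47, 0, -0, 0,
0, -0.01, -0, 5.47, 0, -0, 0,
0, -0, -0.01, 5.46, 0, -0, 0,
-- [0.6374 0.1733 0.084 ]
```

>>> move_arm(
  series=[0,5.5,2.1,0,0,0,0,0,5.5,2.1,0,0,0,0,0,5.5,2.1,0,0,0,0,0,5.5,2.1,0,0,0,0,0,5.5,2.1,0,0,0,0],
)

```text
time: 56.12
tool_pos: [0.5941, 0.0643, 0.2488]
tcp_rot: [2.188, 2.253, 0.002]
wrist_force: [1.4, -1.1, 0.4]
width: -0.003
grip_force: 0.0
```

>>> move_arm(
  series=[0,5.5,2.2,0,0,0,0,0,5.5,2.2,0,0,0,0,0,0,0,0,0,0,0,0,0,0,5.5,0,0,0,0,0,0,5.5,0,0,0],
)

```text
time: 56.75
tool_pos: [0.6352, 0.1731, 0.1389]
tcp_rot: [2.187, 2.252, 0.005]
wrist_force: [-0.2, 0.1, -0.8]
width: -0.003
grip_force: 0.0
```

>>> move_arm(
  series=[0,0,0,5.3,0,0,0,0,0,0,0,0,0,0,0,-1,0,0,0,0,0,0,0,0,0,0,0,0],
)

```text
time: 57.25
tool_pos: [0.6378, 0.163, 0.09]
tcp_rot: [2.187, 2.249, 0.009]
wrist_force: [0.6, 0.2, -0.2]
width: -0.002
grip_force: 0.0
```

```bash
python3 - <<'E'
from h import *
st()
E
```

```text
t 57.25 pos [0.638, 0.163, 0.09] trk [ -2.  237.8  90. ] z [0.007, 0.001, -1.0] y [1.0, 0.028, 0.008] q [0.213, 0.352, 1.78, -0.001, 1.002, 0.185] F [0.643, 0.207, -0.22] w -0.002 g 0.0
```

>>> move_arm(
  series=[0,-0.7,0,0.3,0,0,0,0,-0.7,0,0,0,0,0,0,-1,0,0,0,0,0,0,-1.5,0,0,0,0,0,0,-1.5,0,0,0,0,0],
)

```text
time: 57.88
tool_pos: [0.6375, 0.11, 0.0844]
tcp_rot: [2.188, 2.253, 0.006]
wrist_force: [0.5, 4.3, 3.8]
width: 0.002
grip_force: 2.5
```

>>> move_arm(
  series=[0,-1.5,0,0,0,0,0,0,-1.5,0,0,0,0,0,0,-1.5,0,0,0,0,0,0,-1.5,0,0,0,0,0,0,-1.5,0,0,0,0,0],
)

```text
time: 58.5
tool_pos: [0.6398, 0.0347, 0.0843]
tcp_rot: [2.188, 2.252, 0.006]
wrist_force: [1.3, 5.6, 3.4]
width: 0.002
grip_force: 2.5
```

>>> move_arm(
  series=[0,-1.5,0,0,0,0,0,0,-1.5,0,0,0,0,0,0,-1.5,0,0,0,0,0,0,-1.5,0,0,0,0,0,0,-1,0,0,0,0,0],
)

```text
time: 59.12
tool_pos: [0.6405, -0.0366, 0.083]
tcp_rot: [2.188, 2.253, 0.001]
wrist_force: [1.0, 2.4, 0.9]
width: 0.003
grip_force: 1.1
```

```bash
python3 - <<'E'
from h import *
st()
im=shot("top","t17");shot("side","s17")
g=cv2.cvtColor(im,cv2.COLOR_BGR2GRAY);print((g[190,240:380:3]//10).tolist())
E
```

```text
t 59.12 pos [0.641, -0.037, 0.083] trk [-5.  38.2 83. ] z [0.001, -0.0, -1.0] y [1.0, 0.029, 0.001] q [-0.096, 0.336, 1.817, -0.0, 0.988, -0.124] F [0.98, 2.387, 0.91] w 0.003 g 1.1
[5, 5, 5, 5, 25, 25, 24, 3, 25, 25, 24, 4, 9, 8, 8, 10, 11, 12, 12, 12, 12, 13, 13, 13, 13, 12, 13, 13, 13, 12, 12, 12, 12, 11, 11, 10, 9, 7, 10, 10, 7, 9, 9, 9, 9, 9, 14]
```

>>> move_arm(
  series=[0,-1,0.1,0,0,0,0,0,-1.5,0.1,0,0,0,0,0,-1.5,0.1,0,0,0,0,0,-1.2,0,0,0,0,0,0,-0.8,0,0,0,0,0],
)

```text
time: 59.85
tool_pos: [0.6456, -0.0958, 0.0827]
tcp_rot: [2.189, 2.253, 0.002]
wrist_force: [-1.0, 4.8, -3.2]
width: -0.004
grip_force: 2.4
```

>>> move_arm(
  series=[0,-0.5,0,0,0,0,0,0,-0.3,0,0,0,0,0,0,0,0,0,0,0,0],
)

```text
time: 60.22
tool_pos: [0.6461, -0.1035, 0.0835]
tcp_rot: [2.187, 2.253, 0.002]
wrist_force: [-1.2, 2.9, -1.9]
width: -0.002
grip_force: 1.3
```

```bash
python3 - <<'E'
from h import *
st()
E
```

```text
t 60.23 pos [0.646, -0.103, 0.083] trk [ -1.3 -28.9  83.5] z [0.002, -0.0, -1.0] y [1.0, 0.029, 0.002] q [-0.197, 0.356, 1.789, -0.0, 0.995, -0.226] F [-1.232, 2.904, -1.93] w -0.002 g 1.3
```

Nearly home; push gently in small steps watching the force.

>>> move_arm(
  series=[0,-0.4,0,0,0,0,0,0,0,0,0,0,0,0],
)

```text
time: 60.48
tool_pos: [0.6463, -0.1072, 0.0836]
tcp_rot: [2.187, 2.253, 0.002]
wrist_force: [-0.9, 3.4, -1.2]
width: -0.0
grip_force: 1.6
```

>>> move_arm(
  series=[0,-0.3,0,0,0,0,0,0,0,0,0,0,0,0],
)

```text
time: 60.72
tool_pos: [0.6463, -0.11, 0.0835]
tcp_rot: [2.187, 2.253, 0.002]
wrist_force: [0.1, 4.4, -1.7]
width: -0.001
grip_force: 1.9
```

>>> move_arm(
  series=[0,-0.3,0,0,0,0,0,0,0,0,0,0,0,0],
)

```text
time: 60.98
tool_pos: [0.6464, -0.1111, 0.0835]
tcp_rot: [-2.189, -2.253, -0.006]
wrist_force: [-0.4, 9.3, -0.1]
width: 0.0
grip_force: 4.9
```

>>> move_arm(
  series=[0,-0.3,0,0,0,0,0,0,0,0,0,0,0,0],
)

```text
time: 61.22
tool_pos: [0.6464, -0.1112, 0.0836]
tcp_rot: [-2.187, -2.25, -0.01]
wrist_force: [-0.9, 18.7, 0.3]
width: 0.003
grip_force: 9.3
```

>>> move_arm(
  series=[0,-0.3,0,0,0,0,0,0,0,0,0,0,0,0],
)

```text
time: 61.48
tool_pos: [0.6464, -0.1112, 0.0836]
tcp_rot: [-2.185, -2.247, -0.014]
wrist_force: [-0.0, 27.9, 3.8]
width: -0.001
grip_force: 13.6
```

```bash
python3 - <<'E'
from h import *
st()
a=shot("side","s18");r=cv2.imread("pics/side0.png")
g=cv2.cvtColor(a,cv2.COLOR_BGR2GRAY)
E
```

```text
t 61.48 pos [0.646, -0.111, 0.084] trk [ -1.2 -36.6  83.6] z [0.001, 0.012, -1.0] y [1.0, 0.028, 0.001] q [-0.214, 0.36, 1.782, 0.014, 1.001, -0.25] F [-0.017, 27.861, 3.787] w -0.001 g 13.6
```

>>> move_arm(
  series=[0,1,0,0,0,0,0,0,1.5,0,0,0,0,0,0,0,0,-5.5,0,0,0,0,0,0,-5.5,0,0,0,0,0,0,-5.5,0,0,0],
)

```text
time: 62.15
tool_pos: [0.6455, -0.0948, 0.2504]
tcp_rot: [2.187, 2.251, 0.002]
wrist_force: [1.3, -0.6, 0.8]
width: -0.002
grip_force: 0.0
```

```bash
python3 - <<'E'
from h import *
st()
G=axes([0,0,-1],tw(1,0,0)-tw(0,0,0))
w=[(tw(-108,-265,250),G),(tw(-108,-265,92),G)];check(w);rows(w,0)
a=cv2.cvtColor(shot("top","t19"),cv2.COLOR_BGR2GRAY)
m=(a[165:215,440:480]<35).astype('u1');n,l,t,c=cv2.connectedComponentsWithStats(m);print([(t[k].tolist(),wt(p2w("top",c[k]+[440,165],.095)[0]).round(1)) for k in range(1,n) if t[k,4]>20])
print("wheel",wt(p2w("top",(505,222),.028)[0]))
E
```

```text
t 62.15 pos [0.646, -0.095, 0.25] trk [ -1.6 -20.2 250.4] z [0.003, -0.001, -1.0] y [1.0, 0.029, 0.003] q [-0.184, 0.213, 1.645, -0.001, 1.28, -0.212] F [1.27, -0.631, 0.841] w -0.002 g 0.0
q [-0.56  0.2   1.66 -0.    1.28 -0.59] err 0.0 maxstep 0.06 wrist [ 0.546 -0.343  0.661]
q [-0.56  0.33  1.8   0.    1.01 -0.59] err 0.0 maxstep 0.05 wrist [ 0.546 -0.343  0.503]
0, -4.9, -2.13, 0.01, 0, 0, -0,
0, -4.9, -2.13, 0.01, 0, 0, -0,
0, -4.89, -2.12, 0.01, 0.1, 0, -0,
0, -4.9, -2.13, 0.01, 0, 0, -0,
0, -4.89, -2.12, 0.01, 0.1, 0.1, -0,
-- [ 0.5463 -0.3426  0.25  ]
0, -0, 0, 5.27, -0, -0, -0,
0, -0, 0, 5.27, -0, -0, -0,
0, -0.01, 0, 5.26, -0, -0, -0,
-- [ 0.5462 -0.3426  0.092 ]
[([18, 22, 10, 7, 24], array([ -56.3, -261.9,   95. ]))]
wheel [-111.6967952  -376.12323567   28.        ]
```

>>> move_arm(
  series=[0,-4.9,-2.1,0,0,0,0,0,-4.9,-2.1,0,0,0,0,0,-4.9,-2.1,0,0,0,0,0,-4.9,-2.1,0,0,0,0,0,-4.9,-2.2,0,0,0,0],
)

```text
time: 62.82
tool_pos: [0.5459, -0.3445, 0.2485]
tcp_rot: [2.187, 2.251, 0.001]
wrist_force: [0.7, -0.4, 0.1]
width: -0.003
grip_force: 0.0
```

>>> move_arm(
  series=[0,0,0,0,0,0,0,0,0,0,5.3,0,0,0,0,0,0,5.3,0,0,0,0,0,0,5.2,0,0,0,0,0,0,0,0,0,0],
)

```text
time: 63.45
tool_pos: [0.5434, -0.3389, 0.0847]
tcp_rot: [-2.182, -2.248, 0.001]
wrist_force: [-0.4, 1.2, -0.8]
width: -0.001
grip_force: 0.0
```

```bash
python3 - <<'E'
from h import *
st()
E
```

```text
t 63.45 pos [0.543, -0.339, 0.085] trk [-110.8 -261.3   84.7] z [-0.007, 0.006, -1.0] y [1.0, 0.03, -0.007] q [-0.597, 0.338, 1.811, 0.001, 1.002, -0.627] F [-0.393, 1.24, -0.779] w -0.001 g 0.0
```

Push the knob to +x.

>>> move_arm(
  series=[0,-0.2,1.5,0,0,0,0,0,0,1.5,0,0,0,0,0,0,1.5,0,0,0,0,0,0,1.5,0,0,0,0,0,0,1.5,0,0,0,0],
)

```text
time: 64.08
tool_pos: [0.6233, -0.3419, 0.0906]
tcp_rot: [2.187, 2.253, 0.003]
wrist_force: [-0.6, 0.4, 0.8]
width: 0.001
grip_force: 0.5
```

>>> move_arm(
  series=[0,0,1,0,0,0,0,0,0,0.5,0,0,0,0,0,0,0,0,0,0,0],
)

```text
time: 64.45
tool_pos: [0.6371, -0.3413, 0.0898]
tcp_rot: [2.188, 2.253, 0.002]
wrist_force: [1.1, -0.2, -0.7]
width: -0.001
grip_force: 0.0
```

```bash
python3 - <<'E'
from h import *
st()
E
```

```text
t 64.45 pos [0.637, -0.341, 0.09] trk [ -17.2 -266.3   89.8] z [0.002, 0.001, -1.0] y [1.0, 0.029, 0.002] q [-0.527, 0.465, 1.62, 0.001, 1.055, -0.557] F [1.123, -0.15, -0.715] w -0.001 g 0.0
```

>>> move_arm(
  series=[0,0,0.5,0,0,0,0,0,0,0,0,0,0,0],
)

```text
time: 64.7
tool_pos: [0.642, -0.3413, 0.0902]
tcp_rot: [2.188, 2.253, 0.002]
wrist_force: [0.0, 0.8, -0.1]
width: -0.007
grip_force: 0.0
```

>>> move_arm(
  series=[0,0,0.4,0,0,0,0,0,0,0,0,0,0,0],
)

```text
time: 64.95
tool_pos: [0.6461, -0.3412, 0.0902]
tcp_rot: [2.188, 2.253, 0.002]
wrist_force: [0.0, -0.9, -0.1]
width: -0.002
grip_force: 0.1
```

>>> move_arm(
  series=[0,0,0.4,0,0,0,0,0,0,0,0,0,0,0],
)

```text
time: 65.2
tool_pos: [0.6492, -0.3411, 0.09]
tcp_rot: [-2.188, -2.254, -0.001]
wrist_force: [-3.2, 0.7, 1.0]
width: -0.002
grip_force: 2.0
```

>>> move_arm(
  series=[0,0,0.3,0,0,0,0,0,0,0,0,0,0,0],
)

```text
time: 65.45
tool_pos: [0.6497, -0.3411, 0.0899]
tcp_rot: [-2.185, -2.251, 0.004]
wrist_force: [-11.9, -0.4, 4.5]
width: -0.002
grip_force: 5.7
```

>>> move_arm(
  series=[0,0,-1.5,0,0,0,0,0,0,-2.5,0,0,0,0,0,0,0,-5,0,0,0,0,0,0,-5.5,0,0,0,0,0,0,-5.5,0,0,0],
)

```text
time: 66.08
tool_pos: [0.6128, -0.3421, 0.252]
tcp_rot: [2.187, 2.252, 0.004]
wrist_force: [-0.1, -0.7, 0.6]
width: 0.002
grip_force: 0.0
```

>>> move_arm(
  series=[0,-5.5,-2.5,0,0,0,0,0,-5.5,-2.5,0,0,0,0,0,-5.5,-2.5,0,0,0,0,0,0,0,0,0,0,0,0,0,0,0,0,0,0],
)

```text
time: 66.7
tool_pos: [0.5425, -0.5093, 0.25]
tcp_rot: [2.189, 2.251, 0.004]
wrist_force: [-0.4, -0.2, -0.4]
width: 0.003
grip_force: 0.0
```

```bash
python3 - <<'E'
from h import *
st()
a=shot("top","t20");b=shot("side","s20");g=cv2.cvtColor(a,cv2.COLOR_BGR2GRAY)
m=(g[150:215,440:480]<35).astype('u1');n,l,t,c=cv2.connectedComponentsWithStats(m);print("knob",[(t[k].tolist(),wt(p2w("top",c[k]+[440,150],.092)[0]).round(1)) for k in range(1,n) if t[k,4]>20])
s=cv2.cvtColor(b,cv2.COLOR_BGR2GRAY)
for y in (323,327,331,339,343): print(y,(s[y,325:385:2]//10).tolist())
print("top rows (disc/foot)")
for y in (230,236,242,248,254): print(y,(g[y,380:440:2]//10).tolist())
print("rack region")
for y in range(140,216,6): print(y,(g[y,360:440:3]//10).tolist())
E
```

```text
t 66.7 pos [0.543, -0.509, 0.25] trk [-116.5 -431.5  250. ] z [0.003, 0.001, -1.0] y [1.0, 0.028, 0.003] q [-0.788, 0.388, 1.424, 0.003, 1.329, -0.817] F [-0.39, -0.218, -0.354] w 0.003 g 0.0
knob [([14, 5, 12, 9, 49], array([  16.5, -262.7,   92. ])), ([3, 52, 21, 3, 50], array([ -81.6, -243.6,   92. ]))]
323 [25, 25, 25, 25, 22, 17, 23, 23, 23, 23, 18, 18, 18, 18, 18, 18, 17, 18, 19, 24, 25, 25, 25, 25, 14, 25, 25, 25, 25, 25]
327 [24, 24, 25, 25, 7, 14, 20, 23, 23, 23, 23, 23, 22, 20, 18, 18, 22, 25, 25, 25, 25, 25, 25, 24, 11, 14, 25, 25, 25, 25]
331 [24, 24, 24, 17, 5, 9, 16, 17, 18, 20, 23, 25, 25, 25, 25, 25, 25, 25, 25, 25, 25, 25, 22, 15, 11, 11, 25, 25, 25, 25]
339 [24, 24, 24, 24, 17, 16, 6, 5, 12, 17, 18, 18, 18, 18, 18, 18, 18, 18, 18, 18, 17, 12, 12, 13, 25, 25, 25, 25, 25, 25]
343 [24, 24, 24, 24, 24, 24, 25, 25, 19, 8, 5, 7, 10, 13, 14, 14, 15, 13, 12, 12, 13, 13, 25, 25, 25, 25, 25, 25, 25, 25]
top rows (disc/foot)
230 [25, 25, 25, 25, 25, 16, 24, 25, 25, 25, 25, 25, 25, 25, 25, 25, 25, 25, 25, 25, 25, 25, 25, 25, 25, 22, 23, 3, 4, 4]
236 [25, 25, 25, 25, 12, 25, 25,
[... 1173 characters left out ...]
, 14, 14, 14, 15, 14, 15, 8, 23, 11, 15, 24, 5, 4, 4]
182 [19, 7, 8, 23, 24, 24, 24, 24, 20, 23, 17, 14, 10, 11, 11, 11, 12, 11, 14, 9, 23, 17, 10, 24, 7, 5, 5]
188 [18, 17, 18, 12, 24, 24, 24, 24, 24, 23, 24, 11, 8, 8, 8, 7, 8, 12, 12, 7, 24, 24, 8, 23, 9, 5, 4]
194 [17, 25, 22, 13, 25, 25, 25, 24, 24, 19, 24, 18, 14, 18, 18, 18, 18, 18, 13, 9, 23, 24, 7, 23, 15, 5, 5]
200 [13, 25, 25, 20, 25, 25, 25, 23, 24, 13, 24, 24, 10, 12, 13, 12, 11, 11, 23, 19, 11, 23, 7, 23, 24, 5, 4]
206 [25, 25, 25, 25, 25, 25, 25, 20, 19, 19, 24, 24, 18, 19, 19, 18, 18, 19, 24, 25, 25, 25, 8, 8, 4, 4, 5]
212 [15, 15, 15, 15, 25, 25, 25, 25, 25, 25, 25, 25, 25, 25, 25, 25, 25, 25, 25, 25, 25, 25, 19, 14, 7, 5, 5]
```

```bash
python3 -c "
from workcell import *
print(finish_job())"
```

```text
the job is handed in; nothing more can be done
None
```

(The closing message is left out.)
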